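Grease a bearing block with a push-type grease gun

TASK

Take the blue-handled grease gun out of its wooden stand, press its coupler squarely onto the tilted brass grease nipple of the green bearing block until it snaps on, and push on against the spring until its rim is down on the boss. Keep it pressed home for at least three seconds and finish while still gripping and pressing it. Leave the other things on the table where they are.

Things in the scene. Friction and masses are not known exactly. Their poses are not given: they have to be found in the camera images.
- gun: loose push-type grease gun, 130 mm long, about 250 g, upright in the stand, coupler down, at the start. Origin at the centre of the coupler's open lower rim; z runs along the gun from coupler to handle. Steel coupler 0 to 35 mm, barrel 26 mm in diameter to 76 mm (black collar 34 mm in diameter at 73 to 76 mm), blue square handle 30 x 30 mm from 76 to 130 mm
- gun_grip (a point): centre of the gun's blue square handle, 103 mm above the rim of the coupler; axes as gun (x and y square to the handle's flats, z along the gun away from the coupler). Grasp across two opposite flats, 30 mm apart
- coupler_rim (a point): centre of the open lower rim of the gun's coupler; axes as gun. The coupler is 32 mm in outer diameter and hollow from below: a mouth narrowing from 24 to 18 mm in the first 4 mm, an 18 mm wide lip to 7 mm, then a 25 mm wide bore, closed 27 mm above the rim
- stand: fixed wooden block, 90 x 90 x 42 mm, with an upright square hole, 36 x 36 mm and 36 mm deep, in the middle of its top, in which the gun stands; origin at the centre of its underside, z up
- bearing: fixed green bearing (plummer) block, foot 70 x 170 mm, housing 62 mm wide and 100 mm high, with a short steel shaft along its y at 56 mm height (from y = -85 to +95 mm) and a dark 68 mm pulley on its +y end; origin at the centre of its underside, z up. The nipple stands on the -x side of the top and leans to the block's -x, 30 degrees off vertical
- nipple_seat (a point): foot of the brass nipple: centre of the flat 42 mm wide green boss, about 99 mm above the table. z points out along the nipple, 30 degrees off vertical. The coupler is home when its rim lies on the boss: coupler_rim then coincides with nipple_seat, with their z axes in line, whatever the turn about them
- valve_pin (a joint): how far the red sprung valve pin in the nipple is pushed in along the nipple, m: 0 free, about 0.010 when the coupler's rim lies on the boss. Spring 1.4 N per mm, so about 15 N to hold it home; let go, it pushes the coupler some 7 mm back off the boss and the gun droops, loosely caught by the balls
- mug: bystander: white mug, 80 mm wide, 95 mm high; origin under its centre
- tin: bystander: tin with a yellow band, 66 mm wide, 70 mm high; origin under its centre
- wrench: bystander: wrench lying flat along its x, between the stand and the bearing block; origin at its middle, on the table
- jar: bystander: amber jar, 60 mm wide, 90 mm high; origin under its centre
- brush: bystander: brush lying flat along its x; origin at its middle, on the table
- nipple_tip (a point): free end of the red valve pin (7 mm in diameter), 37 mm out from nipple_seat along its z (fixed point: the pin's end when free); same axes. Stem 12 mm in diameter up to 25.5 mm from the boss, with four sprung balls 19 mm up standing out to 22 mm across, which snap in behind the coupler's lip (7 to 10 N to start, rim 22 mm off the boss; it snaps at about 12 mm)
Mind the look-alikes: they are no part of the job. Leave any white look-alike of the gun alone. Of the things shaped like the bearing, the green one is meant.

How it is judged:
On the way, in this order (a step that is already met when the one before it is completed fails the run):
1. the grease gun is lifted out of the stand in the gripper (z of coupler_rim in the frame of stand above 0.06 m and contact force between the fingers and gun above 2 N), for 0.2 s.
2. the coupler is snapped on the nipple and pressed home, squarely, for 2 s (value of joint valve_pin above 0.007 m and z of coupler_rim in the frame of nipple_seat below 0.0035 m and distance between coupler_rim and nipple_seat below 0.006 m and angle between the z axis of gun_grip and the z axis of nipple_seat, either way round below 0.12 rad and contact force between the fingers and gun above 2 N), for 2 s.
At the end, for the whole second after the job is handed in: Still gripped (over 2 N) and pressed home, after 2 s held so: valve pin in more than 7 mm, coupler rim less than 3.5 mm above the boss and within 6 mm of the nipple's foot, gun in line with the nipple within 0.12 rad (all of step 2); the arm keeps its last pose, push and grip.
It fails at once if one of the other loose things (mug, tin, wrench, jar, brush) is moved more than 30 mm (distance of any of mug, tin, wrench, jar, brush from where it was at the start of the episode above 0.03 m).
It also fails if it takes over 45 s, if anything falls off the work surface, if the arm or the gripper's body presses on something with over 40 N, if the wrist force passes 120 N, or if a joint passes its speed limit or range.

ROBOT

A 6-joint arm with a two-finger parallel gripper is mounted at the origin on the work surface. World frame = base frame: x ahead of the robot, y to its left, z up, the work surface at z = 0. Lengths are in m, angles in rad, forces in N, time in s.
With the tool pointing down it reaches from about 0.3 to 0.95 m from the base axis. Payload 3.1 kg.
Tool frame: the origin (TCP) lies on the mounting face of the last link; the fingertips stand 173 mm ahead of it and the grasp point (between the pads) lies 155 mm ahead of it (ctrl.finger_overhang is the distance from the TCP to the fingertips, in m); z points along the fingers, y is the direction in which the jaws open and shut (so a half turn about z gives the same grasp; the last joint's range is limited). The gripper opens to 85 mm and grips with 20 to 120 N. Pads are 22 mm wide; open, the fingers measure 114 mm over their backs; the gripper's body (76 mm by 85 mm) begins 54 mm behind the grasp point. The pads swing forward as they close: fully open they stand 13 mm farther back than shut.
Start: joints at [1.061, 0.308, 1.634, -0, 1.2, -0.07], TCP at [0.266, 0.566, 0.405] pointing down, gripper open.
Joint ranges: [-3.06, 3.06], [-0.79, 1.96], [0.05, 2.63], [-1.19, 4.34], [0.05, 2.64], [-2.94, 2.94]. Speed limits (rad/s): [2.79, 2.79, 3.14, 3.14, 3.14, 3.14].

INTERFACE

Orientations are given as a 3x3 rotation matrix whose columns are the frame's x, y, z axes.
In Python, from bench import ctrl, eyes, spotter gives the robot as it stands.
- The arm moves only by the shell command python3 -m creep 'ROWS' [FORCE]. ROWS is JSON, a list of rows, each a list of 3 entries, a list of its own where there are three numbers: the shift along the tool's x, y, z in mm, then the turn, a rotation vector about the tool's x, y, z in degrees, then the finger opening in mm, from 0 to 85.4. In form: [[[tx, ty, tz], [ax, ay, az], hand], ...]. A call has 1 to 8 rows; each row shifts and turns the commanded pose from where the row before left it, along the tool's axes as they then stand; what a row does not reach is not made up. A row lasts 1/12 s, in which the tool goes at most 41.7 mm and 7.16 degrees, less where a joint would pass 70% of its speed; a pose out of reach is approached as far as the arm can. A call is refused whole if a number of a shift passes 41.7 or a number of a turn 7.16, either way. A call with a gripper value outside its range is refused whole. The fingers move at their own pace and stop on an object; FORCE is the grip in N (left out, the last holds). Time passes only in rows, so rows that do not move let the fingers close. It gives the time, the measured TCP pose, the force and the opening at its end, in the units of the state.
- ctrl.sense(): the state, without advancing time (a new reading comes with each control period).
- eyes.capture(name): name is "side" or "top" or "wrist"; returns a dict with "pixels" (400x640x3 uint8, red, green, blue), "camera_matrix" (3x3 intrinsics, pixels), "D" ([k1, k2, p1, p2, k3] as OpenCV has them; the pictures are not rectified), "xyz" and "attitude" of the camera in the world. Camera axes: x right, y down, z forward; pixel columns grow to the right and rows downward; lengths in m; the calibration is good to about 2 mm. A picture is of the moment at which its call begins. There is no depth.
- ctrl.job_done(): hands the job in, once; it reports no verdict.
Trained networks look in a picture, given as the dict that the camera call returned (one of the last four; its "shot" number tells which), for a name from the list of things; names that differ only in an ending like _2 or _b are one class to them, and where a whole thing is asked for, a point or a joint stands for the part that bears it (a point fixed in the world has none). Each returns a list of dicts, best first, with "p" (0 to 1); they miss things now and then, are a little off and sometimes report something else, mostly with a low value. They report only what shows in the picture. A call takes as long as a camera call. They do not tell look-alikes from the thing itself.
- spotter.boxes_of(picture, name): "centre" ([x, y, z] in m, in the coordinates of the camera as it stood for that picture, good to about 4 mm: the middle of the surface that is visible of it).
- spotter.outline_of(picture, name): "region" (400x640 bool, what is visible of it).
The state is a dict: "clock": time; "qpos": joint angles; "qvel": joint speeds; "joint_torque": joint torques, N m; "position": TCP position; "ee_rot": TCP orientation; "ft_force": force on the tool from outside, world axes, zero at the start; "torque": the same for the moment, N m; "gripper_width": finger opening in m.
Only numpy, scipy, OpenCV 4.12 (cv2) and the standard library are available. Lean on these libraries where they do the work, as an engineer would, in place of code of your own. Each camera call takes 0.05 s, during which the arm holds its last target.

## Working session

There is one attempt and no reset: what is moved stays moved. The work goes in short steps, Python scripts to look and compute and a shell command to move; the robot and the scene stay as the last step left them, time stands still between calls to the robot, and variables do not carry over. Pictures are saved under pics/ and viewed, and the job is handed in when it is done.

```bash
ls; mkdir -p pics; python3 - <<'E'
from bench import ctrl, eyes, spotter
import cv2
print(ctrl.sense())
for n in ["side","top","wrist"]:
    p=eyes.capture(n); cv2.imwrite(f"pics/{n}0.png",p["pixels"][:,:,::-1]); print(n,p["camera_matrix"].tolist(),p["D"],p["xyz"],p["attitude"],p["shot"])
    for t in ["gun","stand","bearing","nipple_tip"]:
        try:
            for b in spotter.boxes_of(p,t): print(t,b["p"],p["attitude"]@b["centre"]+p["xyz"])
        except Exception as e: print(t,e)
E
```

```text
pics
{'clock': 0.0, 'qpos': array([ 1.06126378e+00,  3.09002527e-01,  1.63517768e+00, -2.14316234e-05,
        1.19969007e+00, -6.97044474e-02]), 'qvel': array([ 4.61175860e-04, -2.22951149e-04,  2.42684290e-03, -2.65015168e-04,
        3.27418606e-04,  3.34134905e-05]), 'joint_torque': array([-1.69573355e-03, -4.15253413e+01, -2.76665318e+01, -1.57339387e-04,
        1.03140681e-02, -1.45204825e-05]), 'position': array([0.2659399 , 0.56513482, 0.40345239]), 'ee_rot': array([[-9.04828113e-01,  4.25775633e-01, -1.09351804e-03],
       [ 4.25777014e-01,  9.04825918e-01, -1.99804325e-03],
       [ 1.38725336e-04, -2.27348055e-03, -9.99997406e-01]]), 'ft_force': array([-0.24807959,  0.4862991 ,  0.1166125 ]), 'torque': array([-0.02679957,  0.00746669,  0.01286187]), 'gripper_width': 0.08537758800182614}
side [[464.676126351372, 0.0, 315.8832913360986], [0.0, 464.676126351372, 197.61665442370128], [0.0, 0.0, 1.0]] [-0.06796621  0.          0.          0.          0.        ] [ 0.1582708  -0.92513727  1.14419044] [[ 0.93321684 -0.2484032   0.2596193 ]
 [-0.35872532 -0.68543361  0.63363783]
[... 718 characters left out ...]
[ 0.47262218 -0.15620693  0.04023563]
stand 0.68 [ 0.49491651 -0.40300356  0.0867004 ]
bearing 0.72 [0.31339902 0.24695188 0.07270648]
bearing 0.64 [0.55590611 0.21553991 0.06807092]
wrist [[294.04302349333807, 0.0, 319.5201319327297], [0.0, 294.04302349333807, 196.99702031460492], [0.0, 0.0, 1.0]] [-0.04217214  0.          0.          0.          0.        ] [0.19268517 0.59992729 0.3743791 ] [[ 4.25564927e-01  8.57152359e-01  2.90145355e-01]
 [ 9.04927893e-01 -4.03089049e-01 -1.36472439e-01]
 [-2.32581552e-05  3.20638508e-01 -9.47201640e-01]] 3
stand 0.54 [ 0.4278104  -0.13158921  0.00291895]
bearing 0.55 [0.29391587 0.28908779 0.06915649]
nipple_tip 0.65 [0.28302194 0.25885037 0.1223297 ]
```

View pics/side0.png

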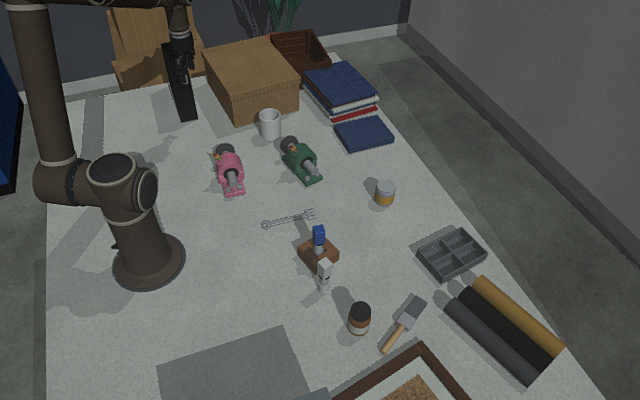

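View pics/top0.png

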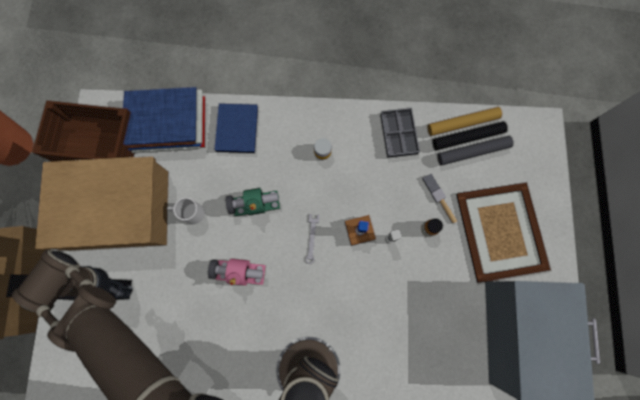

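View pics/wrist0.png

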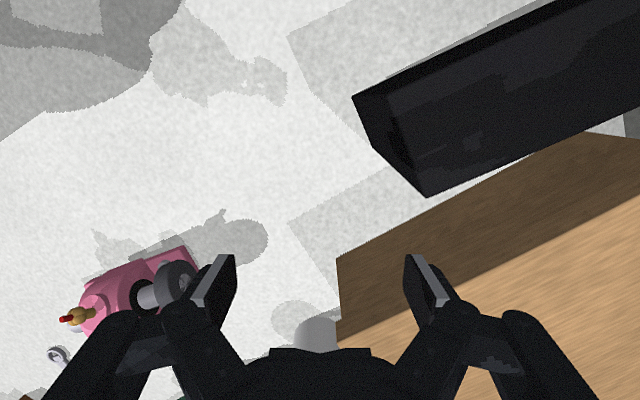

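Side view: the blue-handled gun stands in its stand at (318,240), and the white look-alike is at (323,272). The green bearing is at (300,160) and the pink look-alike at (229,168). I'll enlarge these to confirm.

```bash
cat > h.py <<'E'
import numpy as np, json, cv2
from scipy.spatial.transform import Rotation as Ro
def plan(p0,R0,p1,R1,n,hand):
    """print rows for straight path from pose0 to pose1"""
    rows=[];p=np.array(p0,float);R=np.array(R0,float)
    U,_,V=np.linalg.svd(R);R=U@V
    for k in range(n):
        f=1/(n-k)
        t=R.T@((np.array(p1)-p)*f)*1000
        w=Ro.from_matrix(R.T@R1).as_rotvec(degrees=True)*f
        t=np.round(t,1);w=np.round(w,2)
        p=p+R@t/1000;R=R@Ro.from_rotvec(w,degrees=True).as_matrix()
        rows.append([t.tolist(),w.tolist(),hand])
    for i in range(0,n,8): print(json.dumps(rows[i:i+8]))
    return p,R
def proj(P,pt):
    R=np.array(P["attitude"]);t=np.array(P["xyz"])
    X=np.atleast_2d(pt)@np.eye(3)-t; c=X@R
    return cv2.projectPoints(c,np.zeros(3),np.zeros(3),np.array(P["camera_matrix"]),np.array(P["D"]))[0][:,0]
def ray(P,uv):
    x=cv2.undistortPoints(np.array([[uv]],float),np.array(P["camera_matrix"]),np.array(P["D"]))[0,0]
    d=np.array(P["attitude"])@np.array([x[0],x[1],1]);return np.array(P["xyz"]),d/np.linalg.norm(d)
def tri(rs):
    A=np.zeros((3,3));b=np.zeros(3)
    for o,d in rs:
        M=np.eye(3)-np.outer(d,d);A+=M;b+=M@o
    x=np.linalg.solve(A,b);return x,[np.linalg.norm((np.eye(3)-np.outer(d,d))@(x-o)) for o,d in rs]
def down(tooly_deg):
    a=np.radians(tooly_deg);y=np.array([np.cos(a),np.sin(a),0]);z=np.array([0,0,-1.]);x=np.cross(y,z)
    return np.stack([x,y,z],1)
E
python3 - <<'E'
import cv2,numpy as np
s=cv2.imread('pics/side0.png');t=cv2.imread('pics/top0.png')
a=cv2.resize(s[120:220,210:370],None,fx=5,fy=5,interpolation=3)[:500]
cv2.imwrite('pics/c1.png',a[:, :800])
b=np.hstack([cv2.resize(s[210:310,270:370],None,fx=4,fy=4,interpolation=3),cv2.resize(t[175:275,310:410],None,fx=4,fy=4,interpolation=3)])
cv2.imwrite('pics/c2.png',b)
from h import *
from bench import ctrl
S=ctrl.sense()
plan(S["position"],S["ee_rot"],[0.40,0.10,0.45],down(-20),20,85)
E
```

```text
[[[-16.0, -18.2, -2.3], [0.0, -0.0, 4.24], 85], [[-17.3, -17.0, -2.3], [0.0, -0.0, 4.24], 85], [[-18.5, -15.7, -2.3], [0.0, -0.0, 4.24], 85], [[-19.6, -14.2, -2.3], [0.0, -0.0, 4.24], 85], [[-20.6, -12.8, -2.3], [0.0, -0.0, 4.24], 85], [[-21.5, -11.2, -2.3], [0.0, -0.0, 4.24], 85], [[-22.2, -9.6, -2.3], [0.0, -0.0, 4.24], 85], [[-22.9, -7.9, -2.2], [0.0, -0.0, 4.24], 85]]
[[[-23.4, -6.2, -2.3], [0.0, -0.0, 4.24], 85], [[-23.8, -4.5, -2.2], [0.0, -0.0, 4.24], 85], [[-24.1, -2.7, -2.3], [0.0, -0.0, 4.24], 85], [[-24.2, -0.9, -2.2], [0.0, -0.0, 4.24], 85], [[-24.2, 0.9, -2.3], [0.0, -0.0, 4.24], 85], [[-24.1, 2.7, -2.2], [0.0, -0.0, 4.24], 85], [[-23.8, 4.4, -2.3], [0.0, -0.0, 4.24], 85], [[-23.4, 6.2, -2.2], [0.0, -0.0, 4.24], 85]]
[[[-22.9, 7.9, -2.3], [0.0, -0.0, 4.24], 85], [[-22.2, 9.6, -2.2], [0.0, -0.0, 4.24], 85], [[-21.4, 11.2, -2.3], [0.0, -0.0, 4.24], 85], [[-20.5, 12.8, -2.2], [0.0, -0.0, 4.24], 85]]
```

View pics/c1.png

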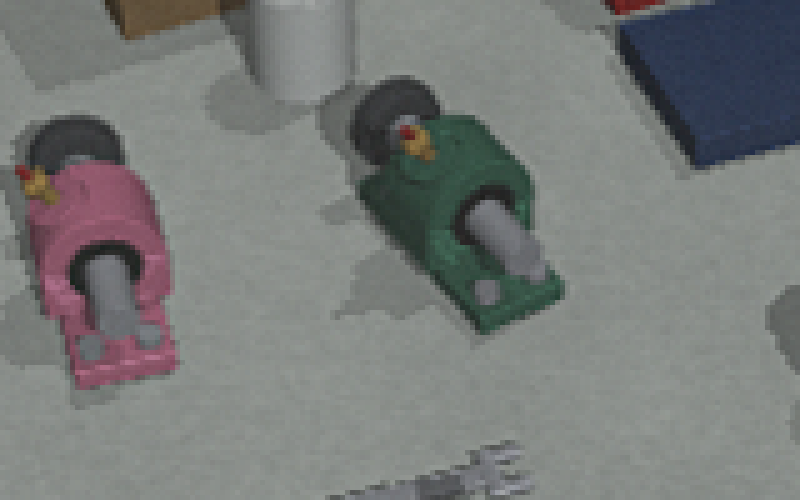

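View pics/c2.png

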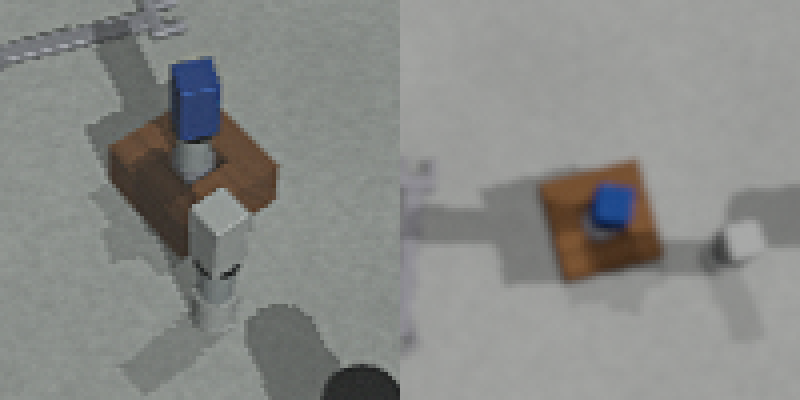

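The crops confirm it. The blue-handled gun in the wooden stand (side 318,240) is the target, and the white one stands free at (323,272). The green block's nipple is at side (293,148). Next I move over for a wrist look.

```bash
python3 -m creep '[[[-16.0, -18.2, -2.3], [0, 0, 4.24], 85], [[-17.3, -17.0, -2.3], [0, 0, 4.24], 85], [[-18.5, -15.7, -2.3], [0, 0, 4.24], 85], [[-19.6, -14.2, -2.3], [0, 0, 4.24], 85], [[-20.6, -12.8, -2.3], [0, 0, 4.24], 85], [[-21.5, -11.2, -2.3], [0, 0, 4.24], 85], [[-22.2, -9.6, -2.3], [0, 0, 4.24], 85], [[-22.9, -7.9, -2.2], [0, 0, 4.24], 85]]' && python3 -m creep '[[[-23.4, -6.2, -2.3], [0, 0, 4.24], 85], [[-23.8, -4.5, -2.2], [0, 0, 4.24], 85], [[-24.1, -2.7, -2.3], [0, 0, 4.24], 85], [[-24.2, -0.9, -2.2], [0, 0, 4.24], 85], [[-24.2, 0.9, -2.3], [0, 0, 4.24], 85], [[-24.1, 2.7, -2.2], [0, 0, 4.24], 85], [[-23.8, 4.4, -2.3], [0, 0, 4.24], 85], [[-23.4, 6.2, -2.2], [0, 0, 4.24], 85]]' && python3 -m creep '[[[-22.9, 7.9, -2.3], [0, 0, 4.24], 85], [[-22.2, 9.6, -2.2], [0, 0, 4.24], 85], [[-21.4, 11.2, -2.3], [0, 0, 4.24], 85], [[-20.5, 12.8, -2.2], [0, 0, 4.24], 85]]'
python3 - <<'E'
from bench import ctrl, eyes, spotter
from h import *
S=ctrl.sense(); print(S["position"],S["ee_rot"],S["qpos"],S["qvel"])
p=eyes.capture("wrist"); cv2.imwrite("pics/w1.png",p["pixels"][:,:,::-1]); np.save("w1.npy",p,allow_pickle=True)
for t in ["gun","stand","bearing","nipple_tip","nipple_seat","gun_grip"]:
    for b in spotter.boxes_of(p,t): print(t,b["p"],p["attitude"]@b["centre"]+p["xyz"],proj(p,p["attitude"]@b["centre"]+p["xyz"]))
E
```

```text
clock: 1.42
position: [0.3199, 0.3781, 0.4233]
ee_rot: [[-0.51, 0.86, 0.0], [0.86, 0.51, 0.0], [0.0, 0.001, -1.0]]
ft_force: [-0.4, 0.4, -0.4]
gripper_width: 0.0851
clock: 2.08
position: [0.3733, 0.1918, 0.4414]
ee_rot: [[0.056, 0.998, 0.001], [0.998, -0.056, 0.0], [0.0, 0.001, -1.0]]
ft_force: [0.4, -0.1, -0.2]
gripper_width: 0.0852
clock: 2.42
position: [0.4001, 0.0989, 0.4504]
ee_rot: [[0.345, 0.938, 0.001], [0.938, -0.345, 0.0], [0.0, 0.001, -1.0]]
ft_force: [0.7, 0.3, 0.3]
gripper_width: 0.0852
[0.40009213 0.09887949 0.4504065 ] [[ 3.45353962e-01  9.38472078e-01  8.94081583e-04]
 [ 9.38472394e-01 -3.45354226e-01  1.55290803e-04]
 [ 4.54510936e-04  7.85440590e-04 -9.99999588e-01]] [ 1.36529235e-01 -1.68186703e-01  2.04842528e+00  3.37695984e-05
  1.26044718e+00  4.89135081e-01] [-0.70311537 -0.01235815 -0.04453814  0.00153472  0.0513875   0.18491316]
stand 0.56 [ 0.44726463 -0.13321174  0.0404888 ] [[398.89619249 292.36483206]]
stand 0.16 [0.45118679 0.00977837 0.0077183 ] [[371.04238586 202.62493882]]
bearing 0.86 [0.32424182 0.25661359 0.07485998] [[202.30767086  60.8318379 ]]
bearing 0.72 [0.55288931 0.19633547 0.07401064] [[420.71130393  38.1830976 ]]
nipple_tip 0.62 [0.53195987 0.20441796 0.12158629] [[413.40167552  27.43993342]]
nipple_tip 0.62 [0.28982771 0.25381253 0.12091173] [[153.7953361   72.20739775]]
nipple_seat 0.8 [0.52965333 0.20858176 0.12454309] [[410.71842793  22.83051845]]
nipple_seat 0.7 [0.29066692 0.25233107 0.12234036] [[154.50842583  73.29065869]]
```

View pics/w1.png

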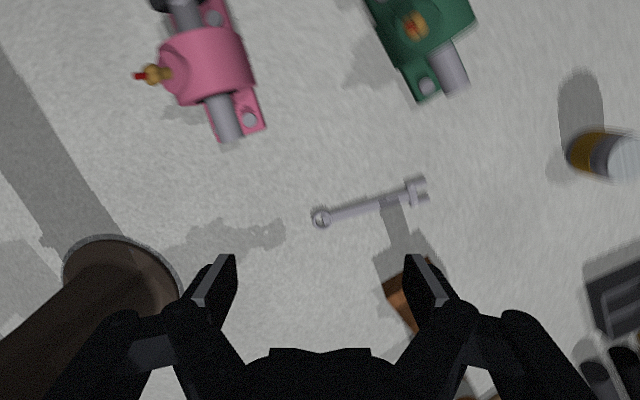

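```bash
python3 - <<'E'
from bench import ctrl
from h import *
S=ctrl.sense()
plan(S["position"],S["ee_rot"],[0.475,-0.168,0.42],down(-14),9,85)
E
```

```text
[[[-25.2, 18.0, 3.3], [-0.0, -0.0, -0.66], 85], [[-25.4, 17.7, 3.3], [-0.0, -0.0, -0.66], 85], [[-25.7, 17.5, 3.3], [-0.0, -0.0, -0.65], 85], [[-25.8, 17.2, 3.3], [-0.0, -0.0, -0.66], 85], [[-26.0, 16.8, 3.3], [-0.01, -0.0, -0.65], 85], [[-26.2, 16.6, 3.3], [-0.0, -0.0, -0.66], 85], [[-26.5, 16.2, 3.3], [-0.01, -0.01, -0.65], 85], [[-26.6, 16.0, 3.3], [-0.0, -0.0, -0.66], 85]]
[[[-26.8, 15.6, 3.3], [-0.01, -0.01, -0.65], 85]]
```

```bash
python3 -m creep '[[[-25.2, 18.0, 3.3], [0, 0, -0.66], 85], [[-25.4, 17.7, 3.3], [0, 0, -0.66], 85], [[-25.7, 17.5, 3.3], [0, 0, -0.65], 85], [[-25.8, 17.2, 3.3], [0, 0, -0.66], 85], [[-26.0, 16.8, 3.3], [0, 0, -0.65], 85], [[-26.2, 16.6, 3.3], [0, 0, -0.66], 85], [[-26.5, 16.2, 3.3], [0, 0, -0.65], 85], [[-26.6, 16.0, 3.3], [0, 0, -0.66], 85]]' && python3 -m creep '[[[-26.8, 15.6, 3.3], [0, 0, -0.65], 85],[[0,0,0],[0,0,0],85],[[0,0,0],[0,0,0],85]]'
python3 - <<'E'
from bench import ctrl, eyes, spotter
from h import *
S=ctrl.sense(); print(S["position"],S["qpos"],abs(S["qvel"]).max())
p=eyes.capture("wrist"); cv2.imwrite("pics/w2.png",p["pixels"][:,:,::-1]); np.save("w2.npy",p,allow_pickle=True)
for t in ["gun","stand","gun_grip"]:
    for b in spotter.boxes_of(p,t): print(t,b["p"],p["attitude"]@b["centre"]+p["xyz"],proj(p,p["attitude"]@b["centre"]+p["xyz"]))
E
```

```text
clock: 3.43
position: [0.467, -0.1393, 0.4233]
ee_rot: [[0.252, 0.968, 0.0], [0.968, -0.252, 0.0], [0.0, -0.0, -1.0]]
ft_force: [0.1, -0.2, -0.2]
gripper_width: 0.0852
clock: 3.68
position: [0.4753, -0.1691, 0.4196]
ee_rot: [[0.244, 0.97, -0.001], [0.97, -0.244, 0.001], [0.001, -0.001, -1.0]]
ft_force: [-0.6, -0.3, 0.5]
gripper_width: 0.0853
[ 0.47526232 -0.16910634  0.41961269] [-4.28316132e-01  5.96375682e-02  1.89674561e+00  4.86574680e-04
  1.18679044e+00 -1.81593753e-01] 0.03332676942835405
gun 0.92 [ 0.48119451 -0.15225348  0.1340245 ] [[320.19179813 173.82453648]]
gun 0.62 [ 0.46158552 -0.25906244  0.11224549] [[326.62538731 266.20405325]]
stand 0.87 [ 0.48507355 -0.15307729  0.04414511] [[323.49138747 155.08760015]]
gun_grip 0.96 [ 0.48325087 -0.15552766  0.12985662] [[323.25803489 175.55904749]]
gun_grip 0.92 [ 0.45835993 -0.26159921  0.10669658] [[324.22536183 266.03722052]]
```

View pics/w2.png

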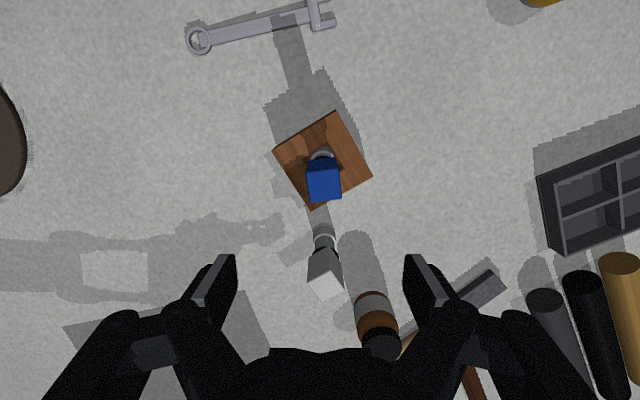

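```bash
cat > fit.py <<'E'
from h import *
from scipy.optimize import minimize
P=np.load("w2.npy",allow_pickle=True).item()
img=P["pixels"][130:220,280:370].astype(int)
mask=((img[...,2]>img[...,0]+30)&(img[...,2]>70)).astype(np.float32)
m=cv2.resize(mask,None,fx=4,fy=4,interpolation=1)
L=np.array([[sx*.015,sy*.015,z] for sx in(-1,1) for sy in(-1,1) for z in(.076,.130)])
def sil(q):
    x,y,yaw,rx,ry=q
    R=Ro.from_rotvec([rx,ry,0]).as_matrix()@Ro.from_euler('z',yaw).as_matrix()
    uv=(proj(P,L@R.T+[x,y,.006])-[280,130]+.5)*4-.5
    h=cv2.convexHull(uv.astype(np.float32))[:,0]
    o=np.zeros(m.shape,np.uint8);cv2.fillConvexPoly(o,np.round(h*16).astype(np.int32),255,shift=4,lineType=cv2.LINE_AA)
    return o/255.
def cost(q): return np.abs(sil(q)-m).sum()/16+ (q[3]**2+q[4]**2)*200
best=None
for yaw in np.radians(np.arange(-45,45,7.5)):
    r=minimize(cost,[.478,-.163,yaw,0,0],method='Nelder-Mead',options=dict(initial_simplex=np.array([.478,-.163,yaw,0,0])+np.vstack([np.zeros(5),np.diag([.006,.006,.1,.03,.03])]),maxiter=600))
    print(np.degrees(yaw),r.x[:2],np.degrees(r.x[2:]),r.fun)
    if best is None or r.fun<best.fun: best=r
print(mask.sum())
o=cv2.resize(P["pixels"][130:220,280:370][:,:,::-1],None,fx=6,fy=6,interpolation=0)
e=cv2.resize((sil(best.x)*255).astype(np.uint8),(540,540));c,_=cv2.findContours((e>127).astype(np.uint8),0,1)
cv2.drawContours(o,c,-1,(0,255,0),1);cv2.imwrite("pics/fit.png",o)
E
python3 fit.py
```

```text
-45.0 [ 0.47057415 -0.20571465] [ -6.22886287 -18.52667569   4.83336981] 84.72382191912047
-37.5 [ 0.47066509 -0.19367715] [ -6.42265497 -13.41899917   4.81872733] 93.13918214981537
-29.999999999999996 [ 0.47818417 -0.16825391] [-5.25503475 -2.53610634  1.60665443] 365.6338642582289
-22.5 [ 0.48178788 -0.1945152 ] [ -5.65660229 -13.75605066  -0.17251183] 93.35971819016167
-14.999999999999998 [ 0.46774343 -0.17226594] [-3.1830438  -3.88024389  6.25590364] 335.57856418691296
-7.499999999999999 [ 0.47641637 -0.20661732] [ -5.96191973 -18.95549594   2.19897067] 85.22546403928844
0.0 [ 0.4766859  -0.20709661] [ -5.78675908 -19.15268192   2.06226918] 84.49505930912349
7.499999999999999 [ 0.477689   -0.19417438] [ -5.84278935 -13.61360181   1.70060956] 94.06666363692182
14.999999999999998 [ 0.46828744 -0.19007173] [ -8.09429477 -12.01025429   5.99350016] 108.10214398305273
22.5 [ 0.47983703 -0.20758901] [ 84.25033879 -19.37486116   0.63582436] 84.55938826120516
29.999999999999996 [ 0.48115947 -0.19472533] [ 84.45220531 -13.86129868   0.12911208] 92.83834896772761
37.5 [ 0.46763378 -0.19130919] [ 84.54097039 -12.46137772   6.23128744] 95.00248736479416
1036.0
```

View pics/fit.png

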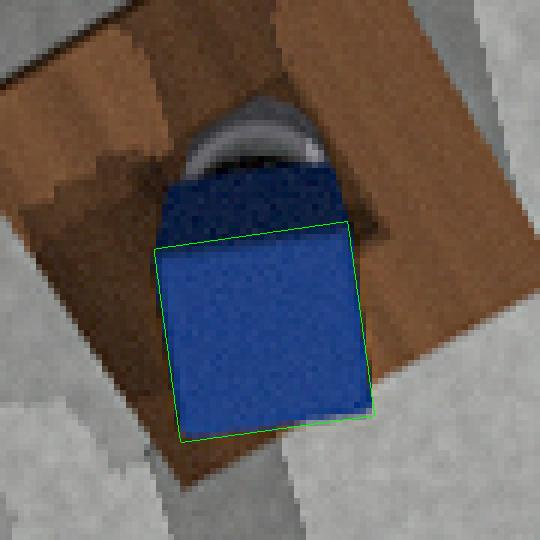

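```bash
sed -i 's/img\[...,2\]>img\[...,0\]+30)&(img\[...,2\]>70)/img[...,2]>1.6*img[...,0]+8)\&(img[...,2]>25)/' fit.py; python3 fit.py
```

```text
-45.0 [ 0.48041899 -0.16591767] [-5.87839896 -1.71383448  0.63666562] 77.02507953491873
-37.5 [ 0.48256628 -0.16721984] [-5.76205501 -2.35566179 -0.37643813] 78.09669097539968
-29.999999999999996 [ 0.47396498 -0.16447955] [-6.85538529 -1.05672729  3.4886868 ] 89.64937879231613
-22.5 [ 0.48304595 -0.16629091] [-5.53484402 -1.89214121 -0.60777269] 75.89462070208866
-14.999999999999998 [ 0.48288794 -0.16633452] [-5.51160503 -1.92617202 -0.5097002 ] 75.98089400947902
-7.499999999999999 [ 0.48047628 -0.16610137] [-5.88608527 -1.80542438  0.56217259] 76.35148508337029
0.0 [ 0.4846905  -0.16524849] [-5.53468068 -1.37646785 -1.28745229] 79.18212913626672
7.499999999999999 [ 0.47896471 -0.16571584] [-5.95222974 -1.6479464   1.25618122] 77.61109809869653
14.999999999999998 [ 0.47853121 -0.15992031] [-5.88845498  1.16557979  1.40793147] 124.97997600571024
22.5 [ 0.48388966 -0.16618873] [-5.3928447  -1.8480239  -0.95518029] 76.09124664542013
29.999999999999996 [ 0.48189347 -0.16528227] [-5.38394714 -1.39637001 -0.06993693] 77.24085736359868
37.5 [ 0.48149576 -0.16612229] [-5.70130705 -1.82622906  0.1058515 ] 76.13318148985344
1365.0
```

View pics/fit.png

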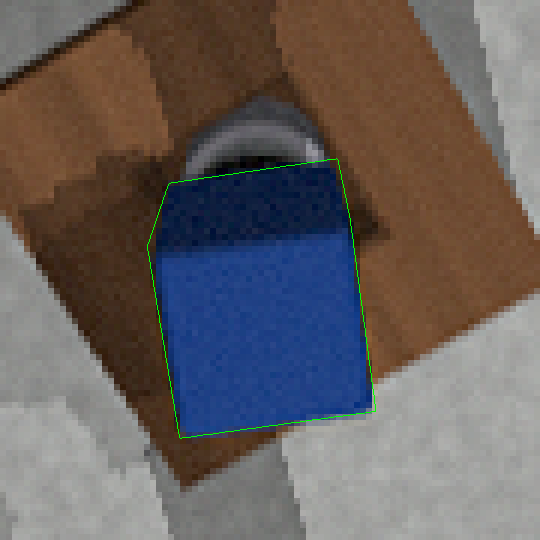

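```bash
python3 - <<'E'
from bench import ctrl
from h import *
S=ctrl.sense()
p,R=plan(S["position"],S["ee_rot"],[0.4815,-0.163,0.37],down(-5.7),3,85)
plan(p,R,[0.4815,-0.163,0.264],down(-5.7),5,85)
E
```

```text
[[[2.0, 1.8, 16.7], [-0.01, -0.01, -2.76], 85], [[1.9, 1.9, 16.8], [-0.01, -0.01, -2.76], 85], [[1.7, 2.1, 16.7], [-0.0, -0.01, -2.76], 85]]
[[[0.0, -0.0, 21.2], [-0.0, 0.0, -0.0], 85], [[0.0, -0.0, 21.2], [-0.0, 0.0, -0.0], 85], [[0.0, -0.0, 21.2], [-0.0, 0.0, -0.0], 85], [[0.0, -0.0, 21.2], [-0.0, 0.0, -0.0], 85], [[0.0, -0.0, 21.2], [-0.0, 0.0, -0.0], 85]]
```

```bash
python3 -m creep '[[[2.0, 1.8, 16.7], [0, 0, -2.76], 85], [[1.9, 1.9, 16.8], [0, 0, -2.76], 85], [[1.7, 2.1, 16.7], [0, 0, -2.76], 85],[[0,0,15],[0,0,0],85],[[0,0,10],[0,0,0],85],[[0,0,0],[0,0,0],85],[[0,0,0],[0,0,0],85]]'
python3 - <<'E'
from bench import ctrl, eyes, spotter
from h import *
S=ctrl.sense(); print(S["position"],S["ee_rot"])
p=eyes.capture("wrist"); cv2.imwrite("pics/w3.png",p["pixels"][:,:,::-1])
c=np.array([.4815,-.163,.136]); print(proj(p,c))
E
```

```text
clock: 4.47
position: [0.4815, -0.1638, 0.3449]
ee_rot: [[0.1, 0.995, -0.001], [0.995, -0.1, 0.0], [0.0, -0.001, -1.0]]
ft_force: [0.3, 0.4, 0.3]
gripper_width: 0.0849
[ 0.4815155  -0.16379493  0.34494111] [[ 1.00429281e-01  9.94943842e-01 -8.42870271e-04]
 [ 9.94944151e-01 -1.00428976e-01  3.97789993e-04]
 [ 3.11130106e-04 -8.78558609e-04 -9.99999566e-01]]
[[317.59951494 226.61474996]]
```

View pics/w3.png

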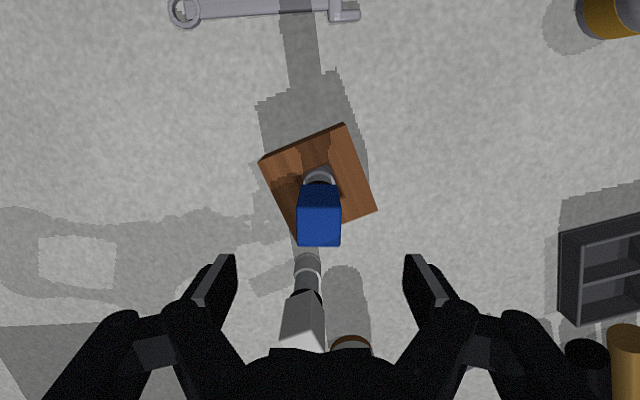

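The top face of the handle is centred at (319,227), predicted (317.6,226.6), and sits square between the fingers. I'll descend and grip.

```bash
python3 -m creep '[[[0,1,20],[0,0,0],85],[[0,0,20],[0,0,0],85],[[0,0,20],[0,0,0],85],[[0,0,13],[0,0,0],85],[[0,0,8],[0,0,0],85],[[0,0,0],[0,0,0],60],[[0,0,0],[0,0,0],40],[[0,0,0],[0,0,0],26]]' 60; python3 -m creep '[[[0,0,0],[0,0,0],20],[[0,0,0],[0,0,0],20],[[0,0,0],[0,0,0],20],[[0,0,0],[0,0,0],20]]' 100
python3 - <<'E'
from bench import ctrl, eyes
from h import *
p=eyes.capture("wrist"); cv2.imwrite("pics/w4.png",p["pixels"][:,:,::-1])
E
```

```text
clock: 5.18
position: [0.4834, -0.165, 0.2655]
ee_rot: [[0.101, 0.995, 0.003], [0.995, -0.101, -0.001], [-0.001, 0.003, -1.0]]
ft_force: [0.7, -0.2, -0.3]
gripper_width: 0.0508
clock: 5.52
position: [0.4828, -0.1649, 0.2655]
ee_rot: [[0.101, 0.995, 0.0], [0.995, -0.101, -0.001], [-0.001, 0.0, -1.0]]
ft_force: [-2.2, 0.2, 5.8]
gripper_width: 0.0289
```

View pics/w4.png

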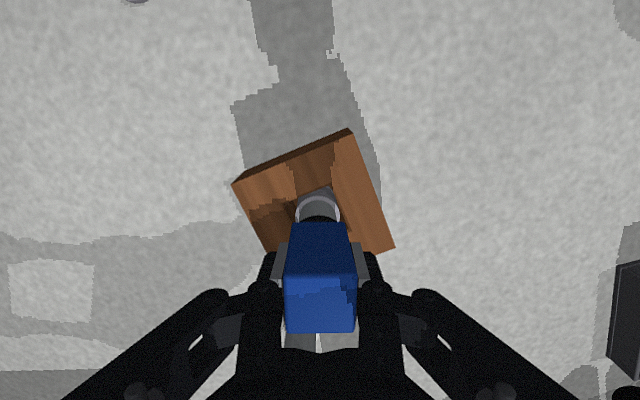

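Gripped, with an opening of 28.9 mm. I'll lift straight up.

```bash
python3 -m creep '[[[0,0,-10],[0,0,0],20],[[0,0,-15],[0,0,0],20],[[0,0,-20],[0,0,0],20],[[0,0,-25],[0,0,0],20],[[0,0,-25],[0,0,0],20],[[0,0,-25],[0,0,0],20],[[0,0,-25],[0,0,0],20],[[0,0,-15],[0,0,0],20]]'
python3 -m creep '[[[0,0,0],[0,0,0],20],[[0,0,0],[0,0,0],20],[[0,0,0],[0,0,0],20]]'
python3 - <<'E'
from bench import ctrl, eyes,spotter
from h import *
S=ctrl.sense(); print(S["position"],S["ft_force"],S["torque"])
for n in ["wrist","side"]:
    p=eyes.capture(n); cv2.imwrite(f"pics/{n}5.png",p["pixels"][:,:,::-1]);np.save(f"{n}5.npy",p,allow_pickle=True)
    for t in ["gun","gun_grip","coupler_rim"]:
      for b in spotter.boxes_of(p,t): print(t,b["p"],p["attitude"]@b["centre"]+p["xyz"],proj(p,p["attitude"]@b["centre"]+p["xyz"]))
E
```

```text
clock: 6.23
position: [0.483, -0.1647, 0.4277]
ee_rot: [[0.101, 0.995, 0.005], [0.995, -0.101, -0.002], [-0.001, 0.005, -1.0]]
ft_force: [1.2, -0.8, -1.9]
gripper_width: 0.0291
clock: 6.48
position: [0.482, -0.1643, 0.4228]
ee_rot: [[0.101, 0.995, -0.002], [0.995, -0.101, 0.001], [0.001, -0.002, -1.0]]
ft_force: [-0.5, 0.9, -2.6]
gripper_width: 0.029
[ 0.48196056 -0.16428148  0.42281991] [-0.45621898  0.86396134 -2.63322898] [ 0.00188983  0.06099622 -0.00988653]
gun 0.56 [ 0.48250966 -0.14808247  0.29214278] [[313.97374044 273.13384901]]
gun_grip 0.66 [ 0.48397319 -0.14942257  0.28831757] [[318.05745662 270.374565  ]]
coupler_rim 0.94 [ 0.48657538 -0.14966332  0.29432013] [[324.63483313 278.83223945]]
gun 0.75 [ 0.4508998  -0.28004473  0.09450909] [[323.34346302 273.18336863]]
gun 0.55 [ 0.47920903 -0.17390191  0.24326139] [[320.27808043 206.02407704]]
gun_grip 0.9 [ 0.45115578 -0.28121004  0.09660588] [[323.61692116 273.05672614]]
gun_grip 0.78 [ 0.47627778 -0.1703047   0.2445215 ] [[318.74806873 205.02687863]]
coupler_rim 0.8 [ 0.48196214 -0.17030106  0.2443542 ] [[320.76607643 204.52121772]]
coupler_rim 0.73 [ 0.45031974 -0.27392264  0.09633215] [[322.32964143 271.08281673]]
```

View pics/wrist5.png

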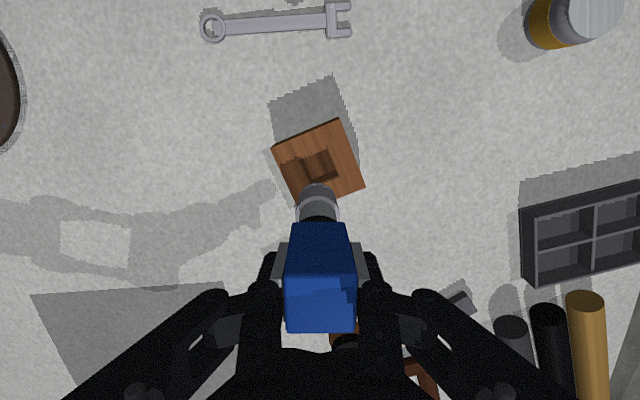

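View pics/side5.png

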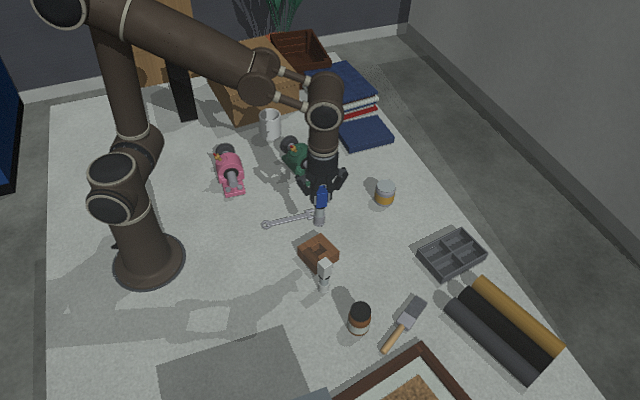

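```bash
python3 - <<'E'
from h import *
P=np.load("wrist5.npy",allow_pickle=True).item()
S_R=np.array([[0.101,0.995,-0.002],[0.995,-0.101,0.001],[0.001,-0.002,-1]]);p=np.array([.482,-.1643,.4228])
im=P["pixels"][:,:,::-1].copy()
o=cv2.resize(im[175:345,270:370],None,fx=5,fy=5,interpolation=3)
def draw(x0,z0,tilt,col):
    Rg=Ro.from_euler('y',tilt,degrees=True).as_matrix()@np.diag([1,-1,-1.]) # gun z = -tool z
    rim=np.array([x0,0,z0])
    def D(pts):
        w=(pts@Rg.T+rim)@S_R.T+p
        uv=(proj(P,w)-[270,175]+.5)*5-.5
        cv2.polylines(o,[np.round(uv*16).astype(np.int32)],False,col,1,cv2.LINE_AA,4)
    a=np.linspace(0,2*np.pi,60);c=np.stack([np.cos(a),np.sin(a),0*a],1)
    D(c*.016); D(c*.016+[0,0,.035]); D(c*.017+[0,0,.073])
    q=np.array([[1,1,0],[1,-1,0],[-1,-1,0],[-1,1,0],[1,1,0]])*.015
    D(q+[0,0,.076]);D(q+[0,0,.13])
draw(.002,.2595,0,(0,255,0))
draw(.002,.2595,2,(0,0,255))
cv2.imwrite("pics/mf.png",o[:600]);cv2.imwrite("pics/mf2.png",o[250:])
E
```

```text
(no output)
```

View pics/mf.png

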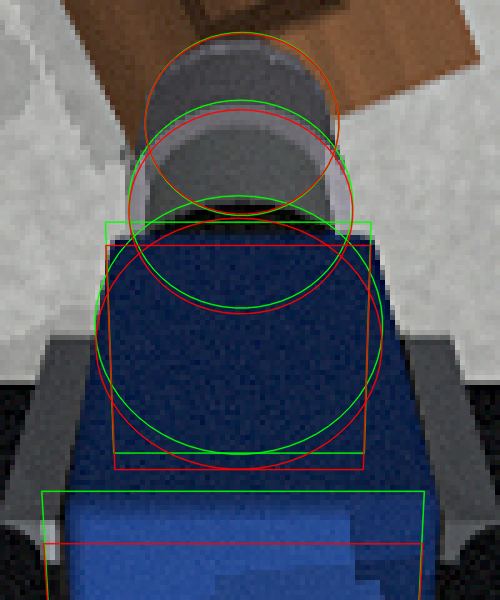

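View pics/mf2.png

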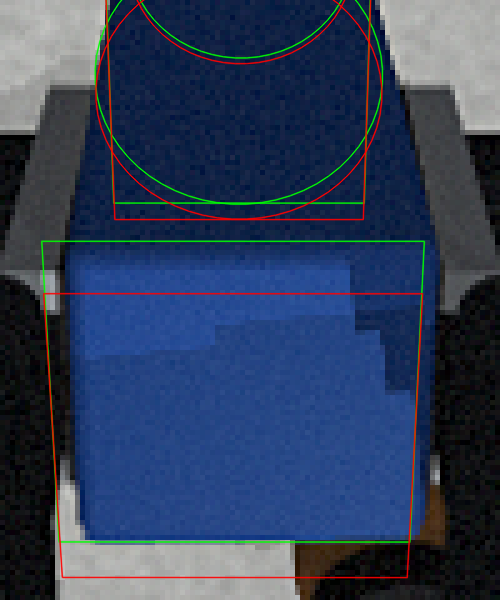

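```bash
python3 - <<'E'
from bench import eyes,spotter
from h import *
T=eyes.capture("top");np.save("top5.npy",T,allow_pickle=True)
S=np.load("side5.npy",allow_pickle=True).item();W=np.load("w1.npy",allow_pickle=True).item()
for P in (S,T,W): print(proj(P,[.53,.205,.122]))
cv2.imwrite("pics/s.png",cv2.resize(S["pixels"][110:210,250:350,::-1],None,fx=6,fy=6,interpolation=3))
cv2.imwrite("pics/t.png",cv2.resize(T["pixels"][160:260,200:300,::-1],None,fx=6,fy=6,interpolation=3))
cv2.imwrite("pics/w.png",cv2.resize(W["pixels"][0:120,360:490,::-1],None,fx=5,fy=5,interpolation=3))
E
```

```text
[[292.18363723 147.74331261]]
[[253.27191191 206.8636268 ]]
[[411.30643834  27.45851133]]
```

View pics/s.png

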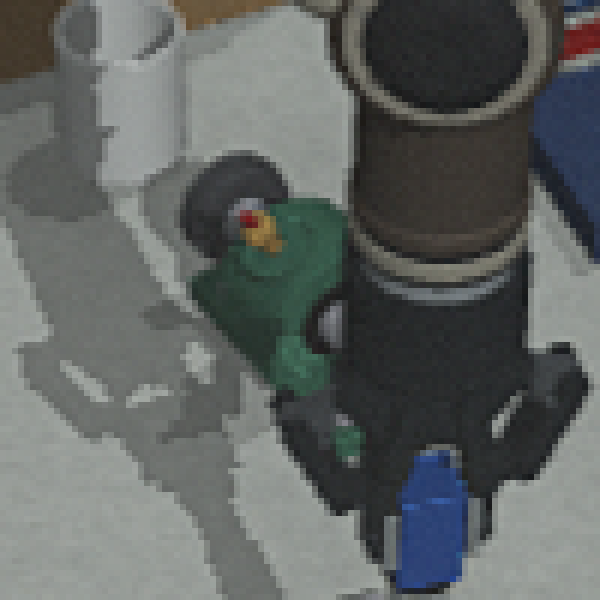

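View pics/t.png

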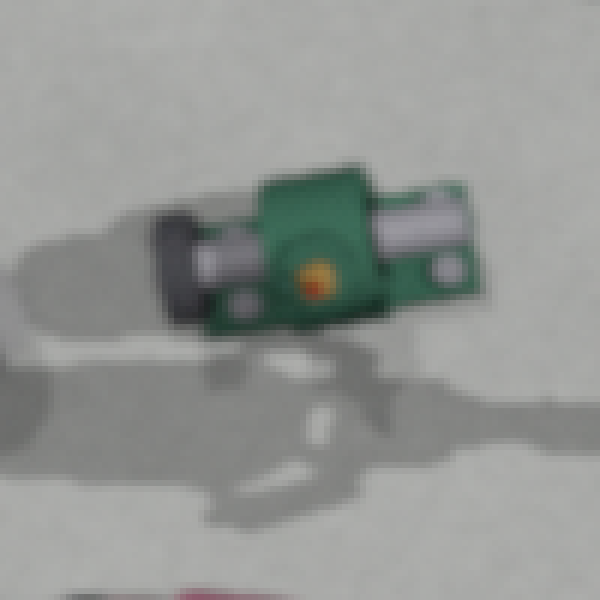

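View pics/w.png

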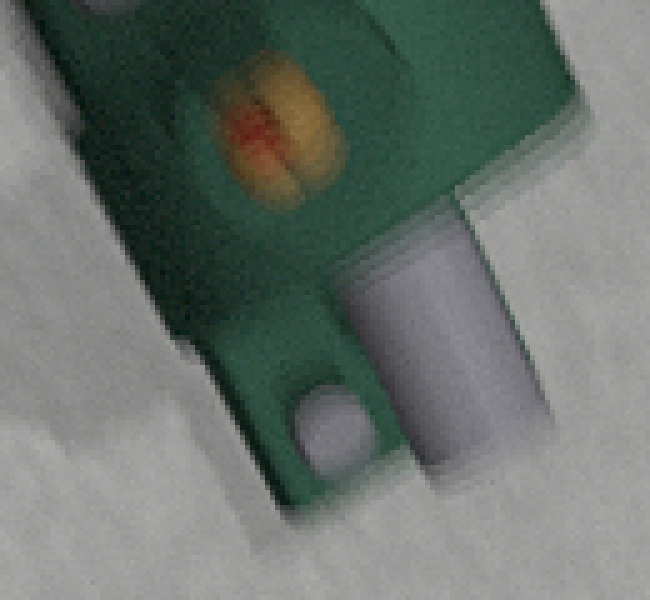

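```bash
python3 - <<'E'
from h import *
S=np.load("side5.npy",allow_pickle=True).item();T=np.load("top5.npy",allow_pickle=True).item();W=np.load("w1.npy",allow_pickle=True).item()
cs=lambda x,y,f,ox,oy:((x+.5)/f-.5+ox,(y+.5)/f-.5+oy)
st=cs(249,220,6,250,110);tt=cs(313,285,6,200,160)
print(st,tt,tri([ray(S,st),ray(T,tt)]))
print(tri([ray(S,st),ray(T,tt),ray(W,cs(253,128,5,360,0))]))
def pl(P,uv,z):
    o,d=ray(P,uv);return o+d*(z-o[2])/d[2]
a=pl(T,cs(205,335,6,200,160),0.0);b=pl(T,cs(482,297,6,200,160),0.0);print(a,b,np.degrees(np.arctan2((b-a)[0],-(b-a)[1])),np.linalg.norm(a-b))
c=pl(T,cs(465,183,6,200,160),0.0);print(c,np.linalg.norm(c-b),np.degrees(np.arctan2((c-b)[1],(c-b)[0])))
a=pl(W,cs(292,510,5,360,0),0.0);b=pl(W,cs(172,335,5,360,0),0.0);print(np.degrees(np.arctan2((a-b)[0],-(a-b)[1])))
a=pl(W,cs(420,480,5,360,0),0.065);b=pl(W,cs(340,290,5,360,0),0.065);print(np.degrees(np.arctan2((a-b)[0],-(a-b)[1])))
a=pl(W,cs(548,415,5,360,0),0.055);b=pl(W,cs(460,195,5,360,0),0.055);print(np.degrees(np.arctan2((a-b)[0],-(a-b)[1])))
E
```

```text
(291.0833333333333, 146.25) (251.75, 207.08333333333334) (array([0.52801545, 0.20943074, 0.12566234]), [np.float64(0.0003186362505356166), np.float64(0.0003186362505357549)])
(array([0.5276224 , 0.20778772, 0.12737262]), [np.float64(0.000523374143597353), np.float64(0.0013129604251456845), np.float64(0.0012207473160837329)])
[0.51875361 0.29517583 0.        ] [0.54933104 0.12817616 0.        ] 10.375853370200064 0.16977593676216204
[0.6203876  0.14306424 0.        ] 0.07259951153412918 11.833675530538718
19.176710849335844
9.486368321263074
9.833314823518243
```

```bash
cat >> h.py <<'E'
def nrm(psi=10.2):
    a=np.radians(psi);return np.array([-.5*np.cos(a),-.5*np.sin(a),np.sqrt(.75)])
def Rnip(psi=10.2):
    a=np.radians(psi);z=-nrm(psi);y=np.array([np.cos(a)*np.sqrt(.75),np.sin(a)*np.sqrt(.75),.5]);return np.stack([np.cross(y,z),y,z],1)
E
python3 - <<'E'
from bench import ctrl
from h import *
S=ctrl.sense()
plan(S["position"],S["ee_rot"],np.array([.546,.212,.098])+nrm()*.3445,Rnip(),16,20)
E
```

```text
[[[20.8, -8.8, 1.7], [-1.87, 0.26, -0.98], 20], [[21.0, -8.5, 1.5], [-1.86, 0.26, -0.98], 20], [[21.1, -8.2, 1.4], [-1.87, 0.26, -0.98], 20], [[21.3, -7.9, 1.2], [-1.86, 0.26, -0.98], 20], [[21.4, -7.5, 1.0], [-1.87, 0.26, -0.98], 20], [[21.5, -7.2, 0.9], [-1.86, 0.26, -0.98], 20], [[21.6, -6.8, 0.8], [-1.87, 0.26, -0.98], 20], [[21.7, -6.5, 0.6], [-1.86, 0.26, -0.98], 20]]
[[[21.8, -6.1, 0.5], [-1.87, 0.26, -0.98], 20], [[21.9, -5.8, 0.5], [-1.86, 0.26, -0.98], 20], [[22.0, -5.4, 0.4], [-1.87, 0.26, -0.98], 20], [[22.1, -5.1, 0.3], [-1.87, 0.26, -0.97], 20], [[22.2, -4.7, 0.2], [-1.86, 0.26, -0.98], 20], [[22.3, -4.3, 0.2], [-1.87, 0.26, -0.97], 20], [[22.4, -3.9, 0.1], [-1.86, 0.26, -0.98], 20], [[22.5, -3.6, 0.2], [-1.87, 0.27, -0.97], 20]]
```

```bash
python3 -m creep '[[[20.8, -8.8, 1.7], [-1.87, 0.26, -0.98], 20], [[21.0, -8.5, 1.5], [-1.86, 0.26, -0.98], 20], [[21.1, -8.2, 1.4], [-1.87, 0.26, -0.98], 20], [[21.3, -7.9, 1.2], [-1.86, 0.26, -0.98], 20], [[21.4, -7.5, 1.0], [-1.87, 0.26, -0.98], 20], [[21.5, -7.2, 0.9], [-1.86, 0.26, -0.98], 20], [[21.6, -6.8, 0.8], [-1.87, 0.26, -0.98], 20], [[21.7, -6.5, 0.6], [-1.86, 0.26, -0.98], 20]]' && python3 -m creep '[[[21.8, -6.1, 0.5], [-1.87, 0.26, -0.98], 20], [[21.9, -5.8, 0.5], [-1.86, 0.26, -0.98], 20], [[22.0, -5.4, 0.4], [-1.87, 0.26, -0.98], 20], [[22.1, -5.1, 0.3], [-1.87, 0.26, -0.97], 20], [[22.2, -4.7, 0.2], [-1.86, 0.26, -0.98], 20], [[22.3, -4.3, 0.2], [-1.87, 0.26, -0.97], 20], [[22.4, -3.9, 0.1], [-1.86, 0.26, -0.98], 20], [[22.5, -3.6, 0.2], [-1.87, 0.27, -0.97], 20]]'; python3 -m creep '[[[0,0,0],[0,0,0],20],[[0,0,0],[0,0,0],20],[[0,0,0],[0,0,0],20]]'
python3 - <<'E'
from bench import ctrl, eyes,spotter
from h import *
S=ctrl.sense(); print(S["position"],S["ee_rot"],S["qpos"],S["ft_force"]);np.save("st6.npy",S,allow_pickle=True)
for n in ["wrist","side","top"]:
    p=eyes.capture(n); cv2.imwrite(f"pics/{n}6.png",p["pixels"][:,:,::-1]);np.save(f"{n}6.npy",p,allow_pickle=True)
    print(n,proj(p,[.528,.2085,.13]), proj(p,[.546,.212,.098]))
E
```

```text
clock: 7.6
position: [0.4289, 0.0093, 0.4103]
ee_rot: [[-0.039, 0.965, 0.259], [0.999, 0.033, 0.028], [0.018, 0.26, -0.965]]
ft_force: [0.3, -0.0, -1.8]
gripper_width: 0.0289
clock: 8.27
position: [0.3757, 0.1823, 0.3965]
ee_rot: [[-0.178, 0.852, 0.493], [0.984, 0.154, 0.089], [-0.0, 0.501, -0.865]]
ft_force: [0.7, -0.5, -2.7]
gripper_width: 0.0287
clock: 8.52
position: [0.3763, 0.1814, 0.3965]
ee_rot: [[-0.177, 0.853, 0.492], [0.984, 0.154, 0.088], [-0.001, 0.499, -0.866]]
ft_force: [0.6, 0.1, -3.1]
gripper_width: 0.0289
[0.37633731 0.18138162 0.39646145] [[-1.77298253e-01  8.52519339e-01  4.91707339e-01]
 [ 9.84156803e-01  1.54013012e-01  8.78372294e-02]
 [-8.46391601e-04  4.99490510e-01 -8.66318945e-01]] [ 0.3795914  -0.23412706  2.25506459 -0.17557432  0.61383436  0.31862276] [ 0.61240245  0.13072267 -3.12203349]
wrist [[318.64107947 185.3128626 ]] [[318.64895872 175.58112522]]
side [[291.23897024 145.41052183]] [[296.06737324 150.80160772]]
top [[251.79370628 206.9379876 ]] [[252.70519656 203.5695488 ]]
```

View pics/wrist6.png

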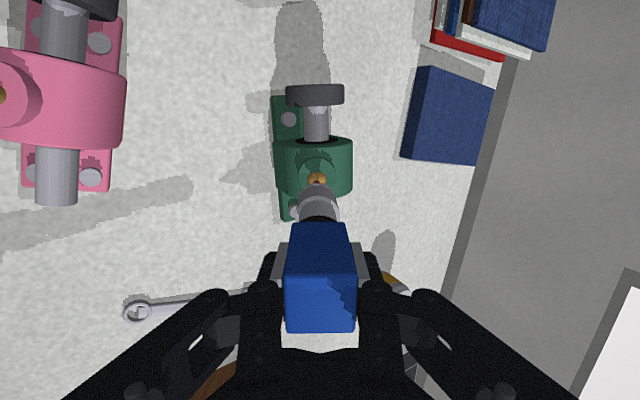

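View pics/side6.png

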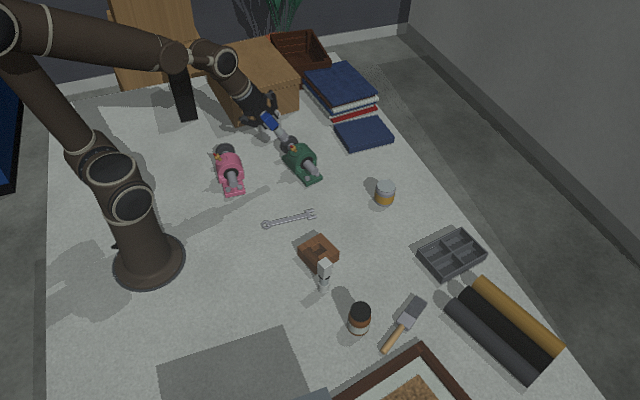

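```bash
cat > ov.py <<'E'
from h import *
import sys
def overlay(P,S,seat,psi,rim=(0.0005,0,.2595),tilt=0):
    """returns draw list"""
    L=[];a=np.linspace(0,2*np.pi,48);c=np.stack([np.cos(a),np.sin(a),0*a],1)
    Rn=Rnip(psi)@np.diag([1,-1,-1.])
    for r,z in((.021,0),(.006,.0255),(.0035,.037),(.011,.019)): L.append(((0,255,255),(c*r+[0,0,z])@Rn.T+seat))
    L.append(((0,255,255),np.array([[0,0,0],[0,0,.037]])@Rn.T+seat))
    Rt=np.array(S["ee_rot"]);Rg=Rt@Ro.from_euler('y',tilt,degrees=True).as_matrix()@np.diag([1,-1,-1.]);o=Rt@np.array(rim)+S["position"]
    for r,z in((.016,0),(.016,.035),(.013,.035)): L.append(((0,0,255),(c*r+[0,0,z])@Rg.T+o))
    return [(k,proj(P,x)) for k,x in L]
def crop(P,box,f,L,fn):
    x0,y0,x1,y1=box;o=cv2.resize(P["pixels"][y0:y1,x0:x1,::-1],None,fx=f,fy=f,interpolation=2);o2=o.copy()
    for k,uv in L: cv2.polylines(o2,[np.round(((uv-[x0,y0]+.5)*f-.5)*16).astype(np.int32)],False,k,1,cv2.LINE_AA,4)
    cv2.imwrite(fn,np.hstack([o,o2]))
E
python3 - <<'E'
from ov import *
S=np.load("st6.npy",allow_pickle=True).item()
seat=np.array([.546,.212,.099])
for n,b,f in(("wrist",(270,130,370,230),4),("side",(250,100,330,190),5),("top",(220,170,290,240),5.5)):
    P=np.load(n+"6.npy",allow_pickle=True).item();crop(P,b,f,overlay(P,S,seat,10.2),f"pics/ov_{n}.png")
E
```

```text
(no output)
```

View pics/ov_wrist.png

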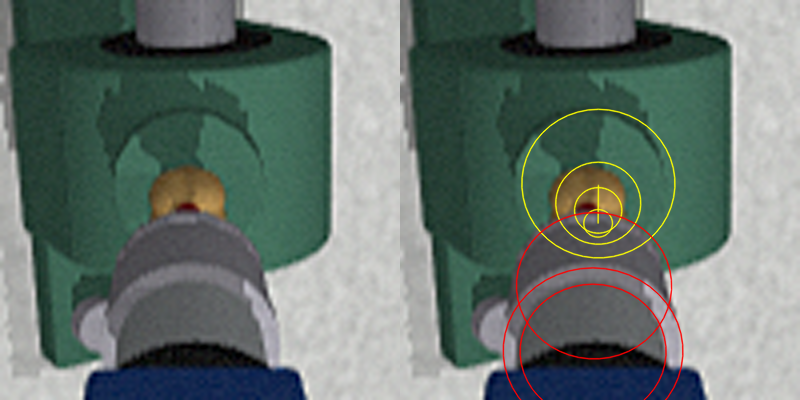

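View pics/ov_side.png

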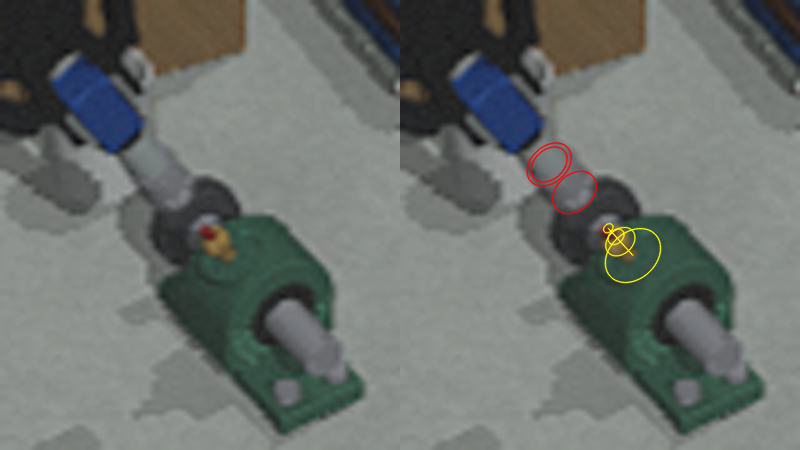

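View pics/ov_top.png

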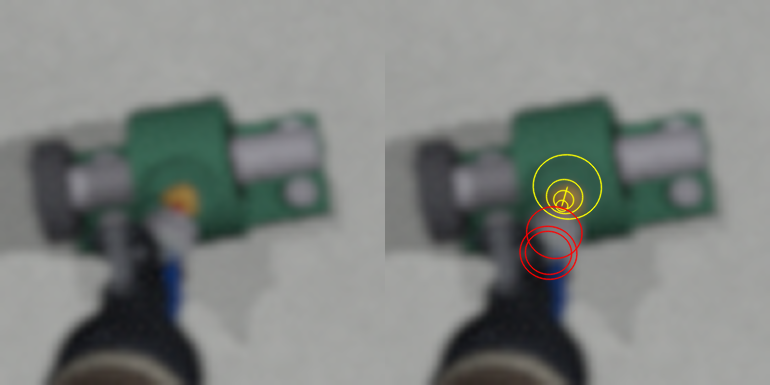

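```bash
python3 - <<'E'
from ov import *
S=np.load("st6.npy",allow_pickle=True).item()
def hand(P,rim=(.0005,0,.2595)):
    Rt=np.array(S["ee_rot"]);Rg=Rt@np.diag([1,-1,-1.]);o=Rt@np.array(rim)+S["position"]
    q=np.array([[1,1,0],[1,-1,0],[-1,-1,0],[-1,1,0],[1,1,0]])*.015
    return [((0,255,0),proj(P,(q+[0,0,z])@Rg.T+o)) for z in(.076,.13)]
seat=np.array([.546,.212,.099])
for n,b,f in(("side",(250,100,300,150),8),("top",(235,195,275,245),10)):
    P=np.load(n+"6.npy",allow_pickle=True).item();P["pixels"]=np.clip(P["pixels"].astype(float)*1.5,0,255).astype(np.uint8);crop(P,b,f,overlay(P,S,seat,10.2)+hand(P),f"pics/ov2_{n}.png")
E
```

```text
(no output)
```

View pics/ov2_side.png

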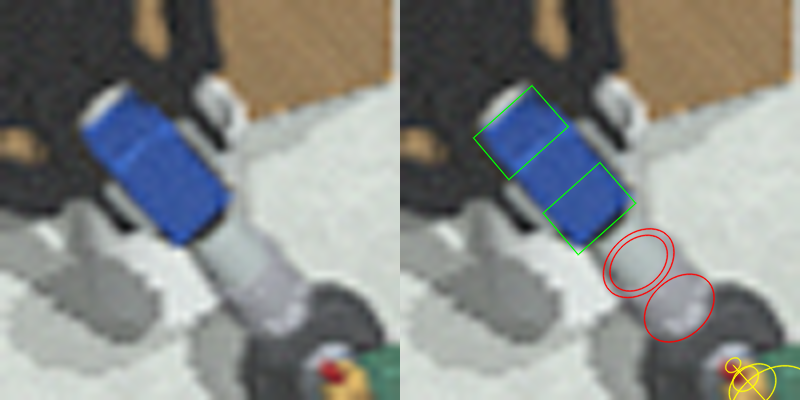

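View pics/ov2_top.png

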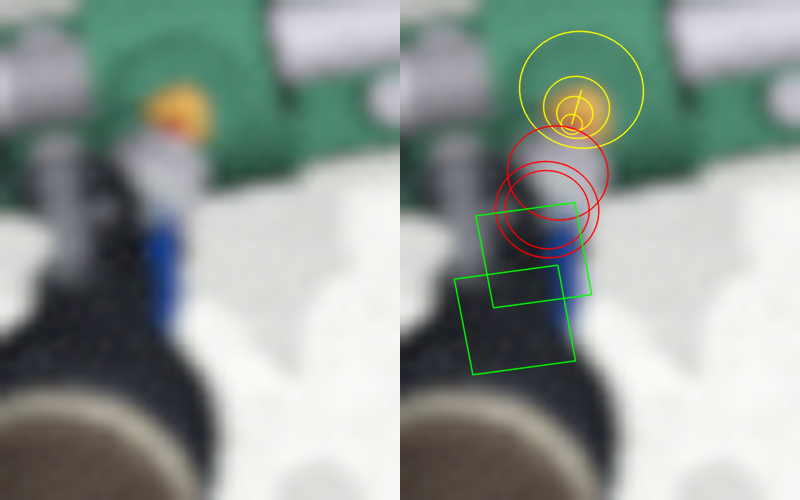

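All three cameras agree on the gun and nipple overlays to about 1–2 mm. I'll advance 43 mm with a small tool −y correction and look again.

```bash
python3 -m creep '[[[0,-1,6],[0,0,0],20],[[0,0,10],[0,0,0],20],[[0,0,10],[0,0,0],20],[[0,0,10],[0,0,0],20],[[0,0,7],[0,0,0],20],[[0,0,0],[0,0,0],20],[[0,0,0],[0,0,0],20]]'
python3 - <<'E'
from ov import *
from bench import ctrl,eyes
S=ctrl.sense();np.save("st7.npy",S,allow_pickle=True)
seat=np.array([.546,.212,.099]); Rt=S["ee_rot"]
r=S["position"]+Rt@[0.0005,0,.2595]; print(Rt.T@(seat-r)*1000, Rt.T@nrm(), S["ft_force"])
for n,b,f in(("wrist",(270,130,370,230),4),("side",(260,110,340,180),5),("top",(225,175,285,235),6)):
    P=eyes.capture(n);np.save(n+"7.npy",P,allow_pickle=True);crop(P,b,f,overlay(P,S,seat,10.2),f"pics/ov7_{n}.png")
E
```

```text
clock: 9.25
position: [0.3969, 0.1849, 0.3577]
ee_rot: [[-0.177, 0.853, 0.491], [0.984, 0.154, 0.087], [-0.001, 0.499, -0.867]]
ft_force: [-0.4, 0.4, -2.7]
gripper_width: 0.0291
[1.93667763e-02 2.41500126e+00 4.03266553e+01] [-0.00101362 -0.0017298  -0.99999799] [-0.44920358  0.42432513 -2.72303158]
```

View pics/ov7_wrist.png

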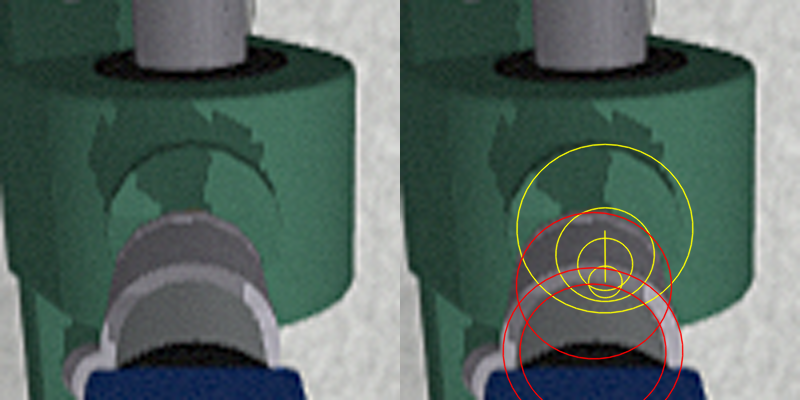

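View pics/ov7_side.png

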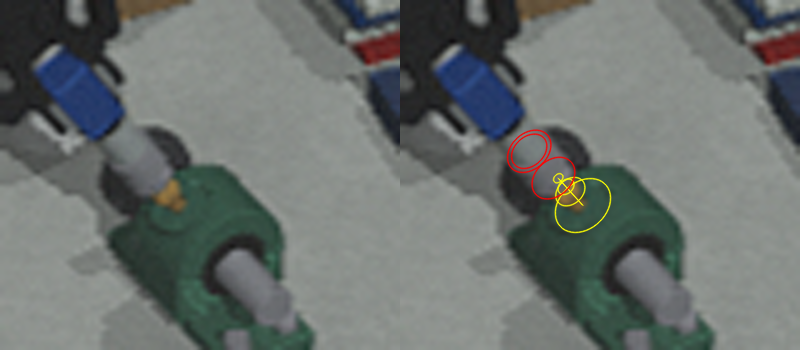

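View pics/ov7_top.png

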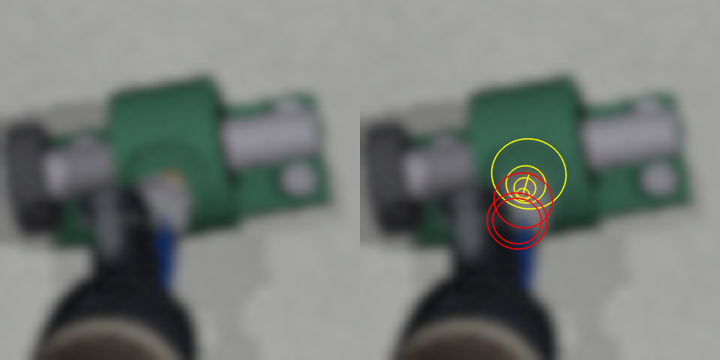

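```bash
python3 - <<'E'
from h import *
P=np.load("side7.npy",allow_pickle=True).item()
im=np.clip(P["pixels"][112:172,262:312,::-1].astype(float)*1.4,0,255).astype(np.uint8)
cv2.imwrite("pics/s7.png",cv2.resize(im,None,fx=10,fy=10,interpolation=2))
# image direction predictions: tool x, y, z per mm at nipple
S=np.load("st7.npy",allow_pickle=True).item();s=np.array([.546,.212,.099])+nrm()*.02
for i in range(3): print(proj(P,s+S["ee_rot"][:,i]*.01)-proj(P,s))
E
```

```text
[[-1.44487324 -1.67282074]]
[[ 2.22142246 -1.96411045]]
[[1.32020605 1.4686668 ]]
```

View pics/s7.png

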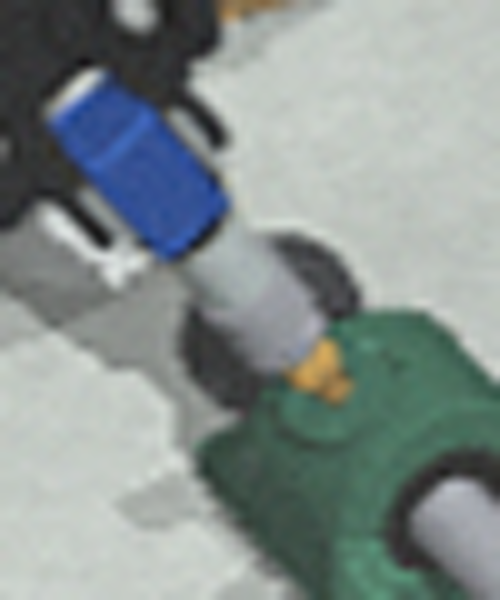

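Only the brass body now shows below the rim, centred at side-crop (320,368). The gun axis passes within about 2 mm of it, so I'll nudge +1.2 mm in tool y and advance to just before the balls.

```bash
python3 -m creep '[[[0,1.2,3],[0,0,0],20],[[0,0,4],[0,0,0],20],[[0,0,4],[0,0,0],20],[[0,0,4],[0,0,0],20],[[0,0,0],[0,0,0],20],[[0,0,0],[0,0,0],20]]' 120
cat > st.py <<'E'
from ov import *
from bench import ctrl
S=ctrl.sense();seat=np.array([.546,.212,.099]); Rt=S["ee_rot"]
r=S["position"]+Rt@[0.0005,0,.2595]; print("seat-rim tool mm",Rt.T@(seat-r)*1000,"ax",Rt.T@nrm(),"F tool",Rt.T@S["ft_force"],"M tool",Rt.T@S["torque"])
E
python3 st.py
```

```text
clock: 9.9
position: [0.405, 0.1863, 0.3458]
ee_rot: [[-0.177, 0.853, 0.491], [0.984, 0.154, 0.087], [-0.001, 0.499, -0.867]]
ft_force: [-1.1, -2.1, -1.6]
gripper_width: 0.0287
seat-rim tool mm [ 0.16299023  1.15886125 25.87001681] ax [-0.00130842 -0.00146972 -0.99999806] F tool [-1.84601231 -2.05271363  0.61019968] M tool [ 0.6809575  -0.41846979 -0.01646402]
```

```bash
python3 -m creep '[[[0,0,0],[0,0,0],20],[[0,0,0],[0,0,0],20]]'; python3 st.py; python3 - <<'E'
from ov import *
from bench import ctrl,eyes
S=ctrl.sense();np.save("st8.npy",S,allow_pickle=True)
seat=np.array([.546,.212,.099])
for n,b,f in(("wrist",(270,130,370,230),4),("side",(262,112,312,172),8),("top",(230,180,280,240),8)):
    P=eyes.capture(n);np.save(n+"8.npy",P,allow_pickle=True);P["pixels"]=np.clip(P["pixels"].astype(float)*1.4,0,255).astype(np.uint8);crop(P,b,f,overlay(P,S,seat,10.2),f"pics/ov8_{n}.png")
E
```

```text
clock: 10.07
position: [0.4049, 0.1865, 0.3461]
ee_rot: [[-0.177, 0.853, 0.492], [0.984, 0.154, 0.088], [-0.001, 0.499, -0.866]]
ft_force: [-0.9, -1.1, -1.3]
gripper_width: 0.0287
seat-rim tool mm [-0.08680782  0.80701748 26.17429981] ax [-8.63485968e-04 -7.35086190e-04 -9.99999357e-01] F tool [-0.94935204 -1.60563908  0.56178499] M tool [ 0.81888465 -0.36394418 -0.01221957]
```

View pics/ov8_wrist.png

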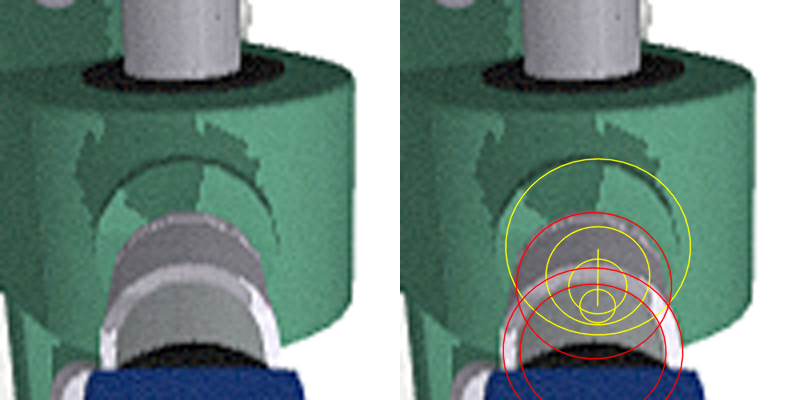

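View pics/ov8_side.png

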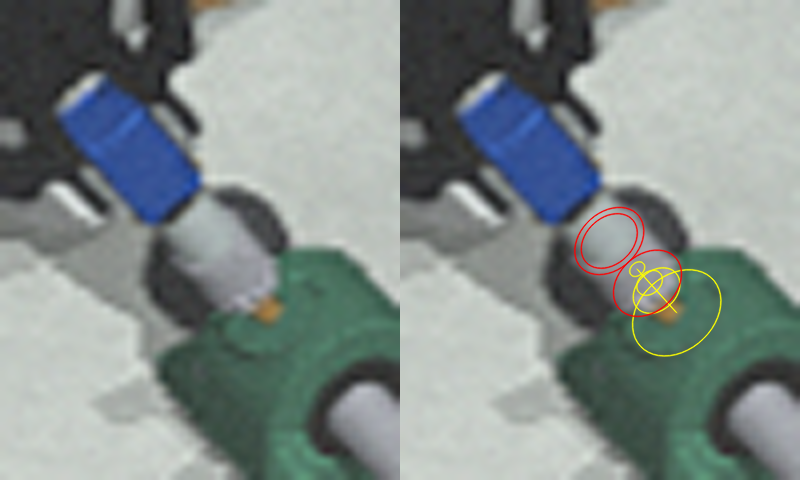

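View pics/ov8_top.png

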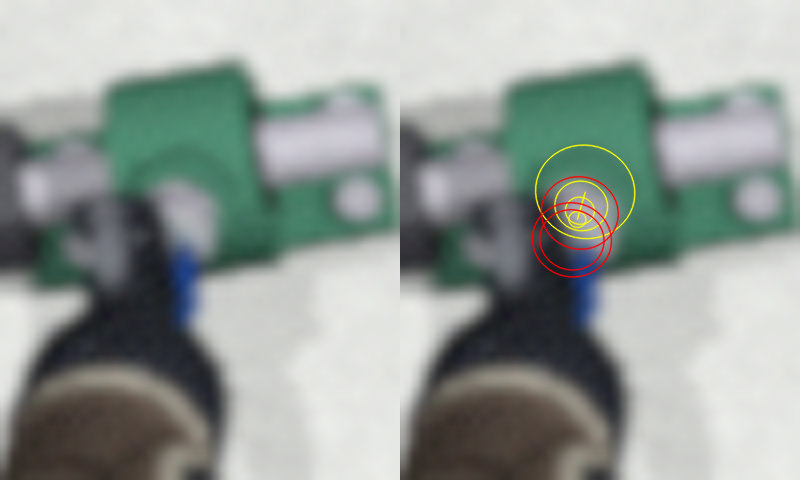

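```bash
python3 - <<'E'
import numpy as np
for n in("st6","st7","st8"):
    S=np.load(n+".npy",allow_pickle=True).item();R=S["ee_rot"];print(n,R.T@S["ft_force"],R.T@S["torque"])
E
python3 -m creep '[[[0,0,1.5],[0,0,0],20],[[0,0,1.5],[0,0,0],20],[[0,0,0],[0,0,0],20]]';python3 st.py
```

```text
st6 [ 0.02271618 -1.01720818  3.01728185] [ 0.50352436 -0.08581418  0.02039711]
st7 [ 0.49951522 -1.67550833  2.17712954] [ 0.45671151 -0.03447762 -0.04668141]
st8 [-0.94935204 -1.60563908  0.56178499] [ 0.81888465 -0.36394418 -0.01221957]
clock: 10.47
position: [0.4064, 0.1867, 0.3438]
ee_rot: [[-0.177, 0.853, 0.492], [0.984, 0.154, 0.087], [-0.001, 0.499, -0.867]]
ft_force: [-4.5, -4.2, 0.3]
gripper_width: 0.0292
seat-rim tool mm [ 0.09824678  0.74125764 23.48234726] ax [-1.34191315e-03 -9.60076278e-04 -9.99998639e-01] F tool [-3.31131032 -4.35968569 -2.79999764] M tool [ 1.12672556 -0.71434901  0.00483522]
```

```bash
python3 -m creep '[[[-1,-0.8,0],[0,0,0],20],[[0,0,0],[0,0,0],20],[[0,0,0],[0,0,0],20]]';python3 st.py; python3 -m creep '[[[-1,-0.8,0],[0,0,0],20],[[0,0,0],[0,0,0],20],[[0,0,0],[0,0,0],20]]';python3 st.py
```

```text
clock: 10.72
position: [0.406, 0.1859, 0.3436]
ee_rot: [[-0.177, 0.852, 0.493], [0.984, 0.153, 0.088], [-0.0, 0.5, -0.866]]
ft_force: [-5.5, -2.5, 1.1]
gripper_width: 0.0285
seat-rim tool mm [ 0.51076268  0.88650579 23.53315509] ax [-2.20114958e-04  4.55160738e-04 -9.99999872e-01] F tool [-1.45989675 -4.55277199 -3.86896273] M tool [ 1.06986329 -0.19541149 -0.00907186]
clock: 10.97
position: [0.4058, 0.185, 0.3435]
ee_rot: [[-0.177, 0.851, 0.494], [0.984, 0.153, 0.089], [0.001, 0.502, -0.865]]
ft_force: [-6.7, -0.9, 2.2]
gripper_width: 0.0289
seat-rim tool mm [ 1.11767098  0.89681776 23.67207031] ax [ 4.66943474e-04  1.81894899e-03 -9.99998237e-01] F tool [ 0.32490709 -4.68135105 -5.29737368] M tool [1.06495775 0.16277036 0.01554796]
```

```bash
python3 -m creep '[[[0,-1.5,0],[0,0,0],20],[[0,0,0],[0,0,0],20],[[0,0,0],[0,0,0],20],[[0,0,0],[0,0,0],20]]';python3 st.py; python3 -m creep '[[[0,-1,0],[0,0,0],20],[[0,0,0],[0,0,0],20],[[0,0,0],[0,0,0],20],[[0,0,0],[0,0,0],20]]';python3 st.py
```

```text
clock: 11.3
position: [0.405, 0.1848, 0.3433]
ee_rot: [[-0.177, 0.851, 0.495], [0.984, 0.153, 0.09], [0.0, 0.503, -0.864]]
ft_force: [-4.8, 0.5, 4.2]
gripper_width: 0.029
seat-rim tool mm [ 1.12563152  1.16566485 23.81839162] ax [ 5.16594020e-04  3.63710580e-03 -9.99993252e-01] F tool [ 1.36833455 -1.92267717 -5.96395315] M tool [0.50137641 0.21207235 0.00821573]
clock: 11.63
position: [0.4044, 0.1847, 0.343]
ee_rot: [[-0.177, 0.85, 0.496], [0.984, 0.153, 0.09], [0.0, 0.504, -0.864]]
ft_force: [-3.0, 0.1, 5.3]
gripper_width: 0.0288
seat-rim tool mm [ 1.18431993  1.5797723  23.88594539] ax [ 4.90982232e-04  4.58036710e-03 -9.99989390e-01] F tool [ 0.60768648  0.13740807 -6.04936971] M tool [ 0.11932854  0.16466074 -0.0200138 ]
```

Lateral forces are balanced now and the axial force is about 8 N, the expected ball resistance at roughly 22 mm. I'll push on.

```bash
python3 -m creep '[[[0,0.4,1.5],[0,0,0],20],[[0,0,1.5],[0,0,0],20],[[0,0,1.5],[0,0,0],20],[[0,0,1.5],[0,0,0],20],[[0,0,0],[0,0,0],20]]' 120;python3 st.py
```

```text
clock: 12.05
position: [0.4075, 0.1851, 0.3368]
ee_rot: [[-0.177, 0.851, 0.494], [0.984, 0.153, 0.089], [0.0, 0.502, -0.865]]
ft_force: [3.3, 2.0, -1.6]
gripper_width: 0.0287
seat-rim tool mm [ 1.3455661   2.516785   16.97345931] ax [ 2.98241981e-04  2.85038593e-03 -9.99995893e-01] F tool [1.36515584 2.28592326 3.15636282] M tool [-0.34723858  0.28872371  0.01274416]
```

```bash
cat > look.py <<'E'
from ov import *
from bench import ctrl,eyes
import sys
k=sys.argv[1];S=ctrl.sense()
seat=np.array([.546,.212,.099]);o=[]
for n,b,f in(("wrist",(270,130,370,230),4),("side",(262,112,312,162),8)):
    P=eyes.capture(n);np.save(n+k+".npy",P,allow_pickle=True);x0,y0,x1,y1=b
    o.append(cv2.resize(np.clip(P["pixels"][y0:y1,x0:x1,::-1]*1.4,0,255).astype(np.uint8),None,fx=f,fy=f,interpolation=2))
cv2.imwrite(f"pics/look{k}.png",np.hstack(o))
E
python3 look.py 9
```

```text
(no output)
```

View pics/look9.png

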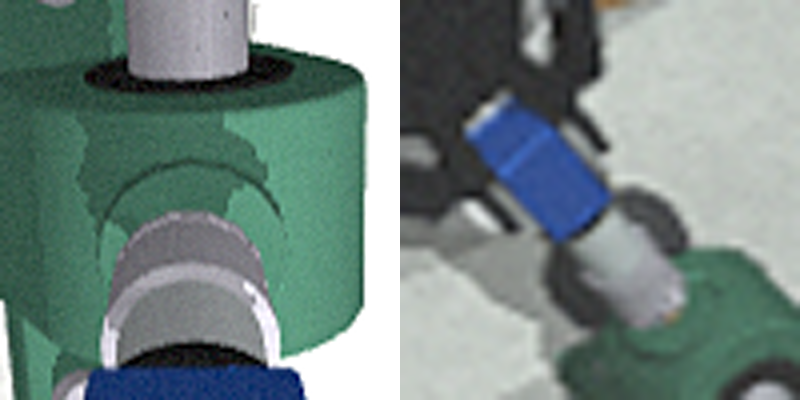

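```bash
python3 -m creep '[[[0,1,1.5],[0,0,0],20],[[0,0,1.5],[0,0,0],20],[[0,0,0],[0,0,0],20],[[0,0,0],[0,0,0],20]]';python3 st.py;  python3 -m creep '[[[0,0,1.5],[0,0,0],20],[[0,0,1.5],[0,0,0],20],[[0,0,0],[0,0,0],20],[[0,0,0],[0,0,0],20]]';python3 st.py
```

```text
clock: 12.48
position: [0.4093, 0.1854, 0.3342]
ee_rot: [[-0.177, 0.852, 0.493], [0.984, 0.153, 0.089], [-0.0, 0.501, -0.866]]
ft_force: [5.6, 3.1, -5.0]
gripper_width: 0.0285
seat-rim tool mm [ 1.46122344  2.72602611 13.76490269] ax [ 4.83075174e-06  8.90312747e-04 -9.99999604e-01] F tool [2.06852045 2.69156283 7.37269447] M tool [-0.42553353  0.45721655  0.00936069]
clock: 12.82
position: [0.4109, 0.1857, 0.3318]
ee_rot: [[-0.177, 0.852, 0.493], [0.984, 0.154, 0.089], [-0.0, 0.501, -0.866]]
ft_force: [5.7, 4.0, -4.8]
gripper_width: 0.0288
seat-rim tool mm [ 1.54510256  2.56581164 10.89880823] ax [-1.67886606e-04  9.82109767e-04 -9.99999504e-01] F tool [2.8854492  3.08782205 7.32284651] M tool [-0.40168554  0.46998086 -0.02145933]
```

```bash
python3 -m creep '[[[1,1,1.5],[0,0,0],20],[[0,0,1.5],[0,0,0],20],[[0,0,0],[0,0,0],20],[[0,0,0],[0,0,0],20]]';python3 st.py;  python3 -m creep '[[[0,0,1.5],[0,0,0],20],[[0,0,1.5],[0,0,0],20],[[0,0,0],[0,0,0],20],[[0,0,0],[0,0,0],20]]';python3 st.py
```

```text
clock: 13.15
position: [0.4124, 0.1867, 0.3298]
ee_rot: [[-0.177, 0.853, 0.491], [0.984, 0.154, 0.087], [-0.001, 0.499, -0.867]]
ft_force: [-3.5, -1.8, 4.1]
gripper_width: 0.0285
seat-rim tool mm [1.12909441 2.71567516 8.3188241 ] ax [-0.00133222 -0.00138153 -0.99999816] F tool [-1.16977746 -1.1739345  -5.43248096] M tool [ 0.4902491  -0.18332864  0.05104893]
clock: 13.48
position: [0.4139, 0.187, 0.3272]
ee_rot: [[-0.177, 0.853, 0.491], [0.984, 0.154, 0.087], [-0.001, 0.499, -0.867]]
ft_force: [-6.2, -3.0, 7.4]
gripper_width: 0.0284
seat-rim tool mm [1.01212352 2.66706799 5.39174804] ax [-0.00117397 -0.00123352 -0.99999855] F tool [-1.84629603 -2.08058466 -9.71542332] M tool [ 0.75181313 -0.21850199 -0.01268966]
```

```bash
python3 -m creep '[[[0,0,1],[0,0,0],20],[[0,0,1],[0,0,0],20],[[0,0,0],[0,0,0],20],[[0,0,0],[0,0,0],20]]';python3 st.py;  python3 -m creep '[[[0,0,1],[0,0,0],20],[[0,0,1],[0,0,0],20],[[0,0,0],[0,0,0],20],[[0,0,0],[0,0,0],20]]';python3 st.py; python3 look.py 10
```

```text
clock: 13.82
position: [0.4148, 0.1872, 0.3257]
ee_rot: [[-0.177, 0.853, 0.491], [0.984, 0.154, 0.087], [-0.001, 0.499, -0.867]]
ft_force: [-8.1, -1.5, 9.2]
gripper_width: 0.0286
seat-rim tool mm [1.01284541 2.64009543 3.57023395] ax [-0.00122665 -0.00129886 -0.9999984 ] F tool [ -0.02435044  -2.59640901 -12.06297629] M tool [ 0.81264402 -0.21546579  0.00225717]
clock: 14.15
position: [0.4154, 0.1874, 0.3251]
ee_rot: [[-0.176, 0.853, 0.491], [0.984, 0.154, 0.087], [-0.002, 0.498, -0.867]]
ft_force: [-17.0, -5.2, 19.7]
gripper_width: 0.0285
seat-rim tool mm [1.05999809 2.51911786 2.73410503] ax [-0.00168861 -0.00176882 -0.99999701] F tool [ -2.09621481  -5.49684332 -25.91146255] M tool [ 1.45007592 -0.2938539  -0.0280538 ]
```

View pics/look10.png

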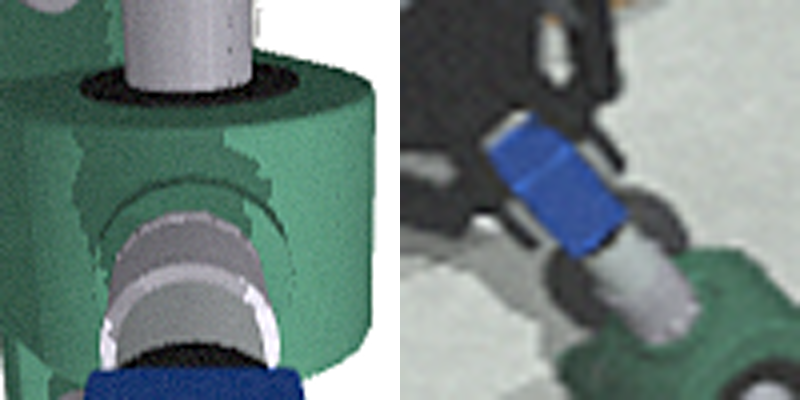

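```bash
python3 - <<'E'
from ov import *
from bench import ctrl
S=ctrl.sense();Rt=S["ee_rot"]
for n,b,f in(("wrist",(270,130,370,230),4),("side",(262,112,312,162),8)):
    P=np.load(n+"10.npy",allow_pickle=True).item();P["pixels"]=np.clip(P["pixels"]*1.5,0,255).astype(np.uint8)
    seat=S["position"]+Rt@np.array([0.0005,-.001,.2595])
    print(seat)
    crop(P,b,f,overlay(P,S,seat,10.2,rim=(.0005,-.001,.2595)),f"pics/ov10_{n}.png")
E
```

```text
[0.54185916 0.2101676  0.09962146]
[0.54185916 0.2101676  0.09962146]
```

View pics/ov10_wrist.png

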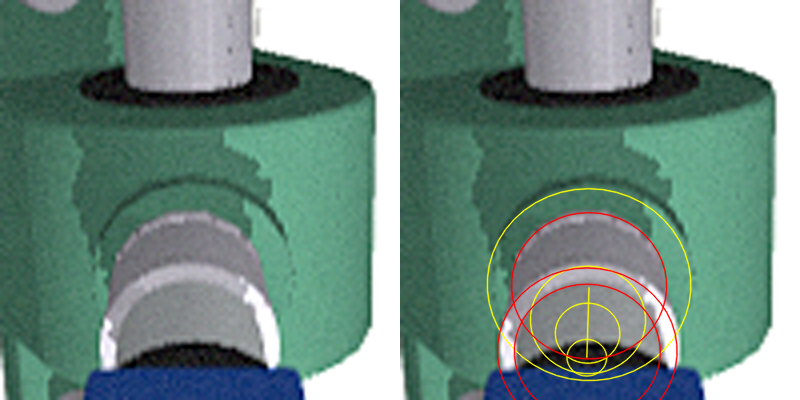

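View pics/ov10_side.png

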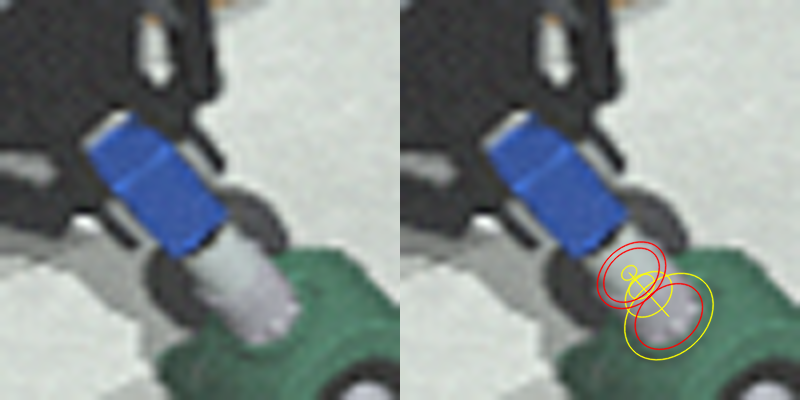

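The stiffness was 1.4 N/mm up to about 14.6 N, then jumped to about 16 N/mm. That puts the rim on the boss, with the seat height computed at 0.0996 m against the expected 0.099 m. Now I hold.

```bash
H='x'; for i in 1 2 3 4 5; do python3 -m creep '[[[0,0,0],[0,0,0],20],[[0,0,0],[0,0,0],20],[[0,0,0],[0,0,0],20],[[0,0,0],[0,0,0],20],[[0,0,0],[0,0,0],20],[[0,0,0],[0,0,0],20],[[0,0,0],[0,0,0],20],[[0,0,0],[0,0,0],20]]' | head -1; done; python3 st.py; python3 look.py 11
```

```text
clock: 14.92
clock: 15.58
clock: 16.25
clock: 16.92
clock: 17.58
seat-rim tool mm [1.06639856 2.49306553 2.73912879] ax [-0.00165547 -0.00162143 -0.99999732] F tool [ -2.18920499  -4.63103786 -26.97071002] M tool [ 1.49053556 -0.23378434 -0.00532356]
```

View pics/look11.png

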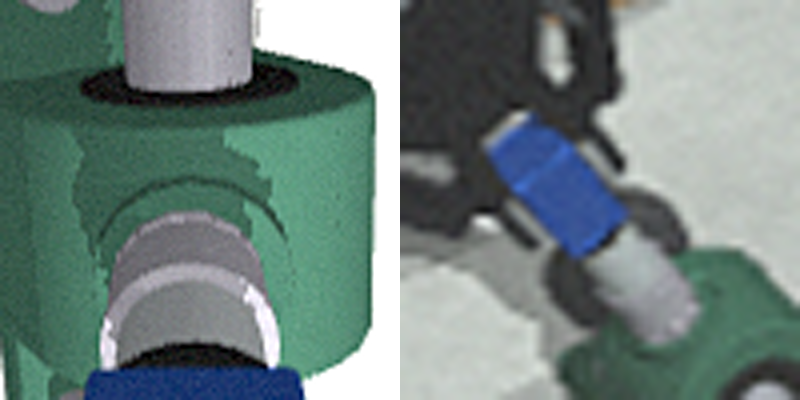

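The hold is steady: the same pose, about 29 N axial contact force (27 N on the sensor), and no brass visible below the rim. I'm handing it in.

```bash
python3 -c "
from bench import ctrl
print(ctrl.job_done())"
```

```text
the job is handed in; nothing more can be done
None
```

I took the blue-handled gun out of its stand, snapped it onto the green block's nipple and pressed it home. I held it there for over 3 s, then handed in at about 18 s, still gripping at 120 N and pressing. No verdict was reported.

**Snap-on:** The axial force rose to about 8 N at the balls. It then reversed as they snapped in behind the lip, and climbed at about 1.4 N/mm up to 14.6 N.

**Home:** After that it went hard, about 16 N/mm, which is the rim on the boss. The push then stayed steady at about 29 N (27 N on the sensor). The rim height came out at 99.6 mm, against about 99 mm expected.

**Alignment:** The gun is in line with the estimated nipple axis to about 0.002 rad. I took that axis from the pictures, so its own error is probably 1–2 degrees. No brass shows below the rim.

**Disagreements:**
- The wrist picture puts the boss about 1.5 mm off the coupler's centre, sideways and in height.
- My first position estimate for the nipple's foot was about 3–4 mm off the final one.
- A sideways force of 3–4 N remained at the end.

I did not measure the bystanders again at the end. The moves kept clear of them, and the pictures show no contact.

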